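# Set a tie rod with its turnbuckle and lay out the fitting kit

### The job

Release the jig's quarter-turn lock screw with the fork key, turn the tie rod's middle sleeve by its bars (tops away from you) until both end carriages are fully home against their stops, then turn the lock screw fully shut again with the fork key. Lay the kit lengthways in the lanes of the kit tray in the order of use, from left to right as seen from the robot: fork key (standing on its prongs) in the first lane, then long screwdriver, short screwdriver and marker, each in its own lane; the lane of a tool that is not here stays empty. Do not disturb the tape measure and the small wood block.

Things in the scene. Friction and masses are not known exactly. Their poses are not given: they have to be found in the camera images.
- jig: Tie-rod setting jig, fixed: grey base 90 x 250 x 12 mm (x, y, z) with a 50 mm wide foot that reaches 128 mm from the centre toward the robot (-x). Origin at the centre of the base's underside, below the middle of the tie rod, whose axis is 75 mm above the bench and parallel to the jig's y axis; the jig's x axis points away from the robot.
- sleeve_mid (a point): Middle of the sleeve on its axis (fixed in the jig, axes as the jig's). Here four round steel bars, 10 mm thick, at right angles to one another, stand out of the sleeve in the plane y = 0, tips 57 mm from the axis. Measured from straight up toward +x, one bar is at angle (sleeve - 0.2 + pi/4), the others a quarter turn on. A bar leaning over 0.8 rad toward the pusher may jam.
- left_stop (a point): Outer face of the left stop, on the tie rod's axis, 68 mm from the middle (the right stop mirrors it). Each stop is a dark steel frame 50 x 10 mm, 101 mm high. Outside it an aluminium carriage with the rod's eye (40 x 24 mm, 91 mm high) slides along y and touches it when home.
- sleeve (a joint): Angle of the tie rod's middle sleeve about the jig's +y: 0 (ends out) to 6.483 rad (stop, both ends home); positive moves the upper bars away from the robot. Each end draws in 3.4 mm per rad. Friction 0.12 N m, stays where left. The shut lock tongue catches the bars: the sleeve then turns only 0.2 rad either side of 0.2 + k*pi/2 (home is one such), and the tongue can swing in only there.
- lock (a joint): Angle of the quarter-turn lock screw about the vertical, anticlockwise from above: 0 = shut (tongue points at the tie rod), 1.5 rad = fully open (stop). Friction 0.12 N m, stays where it is left.
- lock_head (a point): Top of the lock screw's round flange (40 mm diameter, 101 mm above the bench), on the screw's vertical axis, 95 mm on the robot's side of the tie rod at jig y = 0. On the flange stands a flat tang for the fork key, 32 mm long, 12 mm thick, 16 mm high, its length along the point's x axis (which is jig +x when shut and turns with the screw).
- fork_key: Steel fork key, 74 mm high, standing on two prongs (footprint 40 x 40 mm). Origin at the centre of its underside. The slot between the prongs, 16 mm wide and 21 mm deep, runs along its x axis and goes over the screw's tang until the prongs rest on the flange (play 0.13 rad either way). Handle: flat bar along x, 60 mm long, 16 mm thick (y), 40 to 74 mm above the origin.
- kit_tray: Kit tray of sheet steel, 230 x 280 x 24 mm (x, y, z), fixed; floor 4 mm above the bench. Origin at the centre of its underside. Three low ribs (3 mm wide, tops 9 mm above the bench) along x at y = -68, 0, +68 mm part it into four lanes that run along x; lane centres from the left: y = +103.5 (fork key), +34 (long screwdriver), -34 (short screwdriver), -103.5 mm (marker).
- long_driver: Long screwdriver, black handle, 195 mm long along its y axis. The handle (28 mm thick) runs from y = +2 to +98 mm, the 8 mm shaft from there to -98 mm. Origin at the centre of its underside. Does not roll. May be absent.
- long_driver_mid (a point): Middle of the long screwdriver's length on its axis, 14 mm above the underside.
- short_driver: Short screwdriver, blue handle, 160 mm long along its y axis. The handle (25 mm thick) runs from y = -5 to +80 mm, the 8 mm shaft from there to -80 mm. Origin at the centre of its underside. Does not roll. May be absent.
- short_driver_mid (a point): Middle of the short screwdriver's length on its axis, 12.5 mm above its underside.
- marker: Felt marker, white with a cap, 137 mm long along its y axis, 18 mm thick. Origin at the centre of its underside. Does not roll. May be absent.
- marker_mid (a point): Middle of the marker on its axis, 9 mm above its underside.
- tape_measure: Yellow tape measure, 75 x 34 x 64 mm, standing, a bystander.
- block: Small block of dark wood, 38 x 60 x 25 mm, a bystander.
Mind the look-alikes: they are no part of the job. There is more than one size of the marker; the job needs the largest.

How it is judged:
By the outcome, as a careful person would: the job done as asked, in the order asked, and still so for the second after the job is handed in, with the robot touching nothing.
Of short_driver, long_driver, marker only 1 to 3 are there at a start; the rules pass over those that are not, and their reading is None.
At some moment in a run one of short_driver, long_driver, marker may be knocked a few centimetres aside while the robot is not near it.
It also fails if it takes over 210 s, if anything falls off the work surface, if the arm or the gripper's body presses on something with over 40 N, if the wrist force passes 120 N, or if a joint passes its speed limit or range.

### The arm

A 6-joint arm with a two-finger parallel gripper is mounted at the origin on a cart in front of the work surface, level with it; the furniture and walls round the work are solid. World frame = base frame: x ahead of the robot, y to its left, z up, the work surface at z = 0. Lengths are in mm, angles in rad, forces in N, time in s.
With the tool pointing down it reaches from about 250 to 775 mm from the base axis. Payload 4 kg.
Tool frame: the origin (TCP) lies midway between the tips of the shut fingers; the grasp point (between the pads) lies 19 mm behind it; z points along the fingers, y is the line along which they close (so a half turn about z gives the same grasp; the last joint's range is limited). The gripper opens to 94 mm and grips with 3 to 60 N. Pads are 16 mm wide; open, the fingers measure 119 mm over their backs; the gripper's body (75 mm by 177 mm) begins 78 mm behind the grasp point.
Start: joints at [-1.24, 0.087, 1.371, -0, 1.684, -0.103], TCP at [231.177, -499.077, 205.506] pointing down, gripper open.
Joint ranges: [-3.1, 3.1], [-0.76, 2.03], [0.27, 2.55], [-1.08, 4.22], [0.17, 2.65], [-2.57, 2.57]. Speed limits (rad/s): [2.79, 2.79, 3.14, 3.14, 3.14, 3.14].

### API

Orientations are given as [roll, pitch, yaw] about the fixed x, y, z axes, in that order (R = Rz(yaw) Ry(pitch) Rx(roll)).
In Python, from bench import manip gives the robot as it stands.
- The arm moves only by the tool play_rows, never from a script. Its arguments are lists of equal length, an entry for each row: "offset": the shift along the tool's x, y, z in m, a list of three; "dr": the turn, a rotation vector about the tool's x, y, z in rad, a list of three. In form: {"offset": [[tx, ty, tz], ...], "dr": [[wx, wy, wz], ...]}. A call has 1 to 5 rows; each row is the pose to reach, as a shift and turn from the pose commanded when the call began, along the tool's axes at that moment; what a row does not reach only later rows make up. A row lasts 1/12 s, in which the tool goes at most 41.7 mm and 7.16 degrees, less where a joint would pass 70% of its speed; a pose out of reach is approached as far as the arm can. A call with a gripper value outside its range is refused whole. "grip" is the opening, from -1 (shut) to 1 (fully open), set as the call begins (left out, the last holds). The fingers move at their own pace and stop on an object; the grip force is fixed at half the most. Time passes only in rows, so rows that repeat a pose let the fingers close. It gives the time, the measured TCP pose, the force, the opening and the grip force at its end, in the units of the state.
- manip.observe(): the state, without advancing time (a new reading comes with each control period).
- manip.get_image(name): name is "side" or "top"; returns the picture (480x640x3 uint8, red, green, blue); there is no depth.
- manip.get_calibration(name): a dict with "fovy" (degrees; the focal length in pixels is half the picture's height over the tangent of half this angle, whatever the lens; pixels are square), "cx", "cy" (the principal point, pixels), "rvec" (rotation vector, rad) and "tvec" (3), from world to camera coordinates, as OpenCV has them. Camera axes: x right, y down, z forward; pixel columns grow to the right and rows downward; lengths in mm; the calibration is good to about 2 mm. A picture is of the moment at which its call begins. get_calibration takes no time and is no camera call.
- manip.finish_job(): hands the job in; it is judged then, once.
The state is a dict: "clock": time; "qpos": joint angles; "qd": joint speeds; "joint_torque": joint torques, N m; "position": TCP position; "orientation": TCP orientation; "ft_force": force on the tool from outside, world axes, zero at the start; "torque": the same for the moment, N m; "opening": finger opening in mm; "finger_force": force on a finger pad.
Only numpy, scipy, OpenCV 4.12 (cv2) and the standard library are available. Lean on these libraries where they do the work, as an engineer would, in place of code of your own. Each camera call takes 0.05 s, during which the arm holds its last target. There are 200 camera calls.

## Working session

There is one attempt and no reset: what is moved stays moved. The work goes in short steps, Python scripts to look and compute and a tool call to move; the robot and the scene stay as the last step left them, time stands still between calls to the robot, and variables do not carry over. Pictures are saved under pics/ and viewed, at most 14 in all, crops included, and the job is handed in when it is done.

Besides the shell and the picture viewer there is one more tool, called after "Request:" in YAML: its name, and indented under it one key for each argument. play_rows: Moves the arm, as the interface text tells. Its arguments: {"type":"object","properties":{"offset":{"type":"array","items":{"type":"array","items":{"type":"number"}}},"dr":{"type":"array","items":{"type":"array","items":{"type":"number"}}},"grip":{"type":"number"}},"required":["offset","dr"]}

```bash
mkdir -p pics; ls
python3 - <<'E'
from bench import manip
import cv2
print(manip.observe())
for n in("top","side"):
    c=manip.get_calibration(n);print(n,c)
    cv2.imwrite(f"pics/{n}0.png",manip.get_image(n)[:,:,::-1])
E
```

```text
pics
{'clock': 0.0, 'qpos': array([-1.24012113e+00,  8.79564218e-02,  1.37219961e+00, -3.54958851e-06,
        1.68360706e+00, -1.03093295e-01]), 'qd': array([ 9.56421422e-06, -5.10356341e-04,  1.18145494e-03, -1.39653564e-03,
       -1.08570138e-03, -1.24656469e-03]), 'joint_torque': array([ 1.28579541e-03, -3.40172517e+01, -3.02425575e+01,  7.18101184e-02,
        3.30039219e-02, -1.55009056e-04]), 'position': array([ 230.98504716, -498.55680963,  204.3311296 ]), 'orientation': array([-3.13943338e+00, -2.19852057e-04,  4.33767863e-01]), 'ft_force': array([ 1.15015512, -0.37253233,  0.02340983]), 'torque': array([ 0.00160409, -0.02281641,  0.0417089 ]), 'finger_force': 0.0, 'opening': 94.08875938983257}
top {'fovy': 56.17349988649306, 'cx': 318.1646420536473, 'cy': 243.660248613196, 'rvec': array([ 2.2104622 , -2.15474572,  0.06795213]), 'tvec': array([  58.37223322,  544.07461752, 1257.28167764])}
side {'fovy': 54.11676616300962, 'cx': 312.4931334587365, 'cy': 235.27283878591115, 'rvec': array([ 0.99338856, -2.24694051,  1.21723912]), 'tvec': array([385.2078191 , 277.91665951, 763.85508655])}
```

View pics/top0.png

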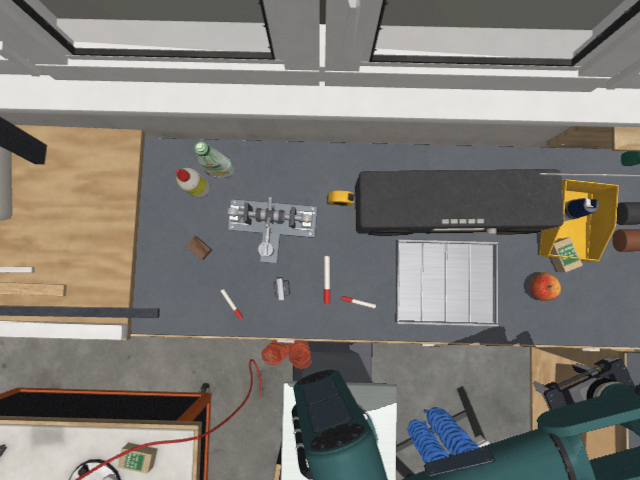

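View pics/side0.png

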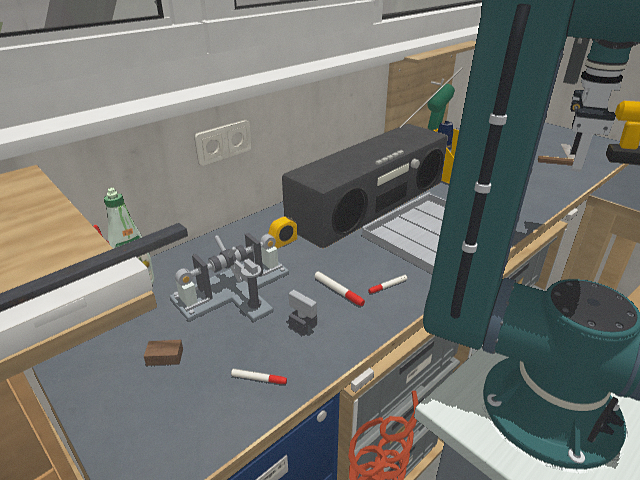

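The top view shows the jig around (270,215), the fork key at (281,288), and three markers with the largest at (327,280). The tray is centred near (447,282), and there are no screwdrivers. Next I'll enlarge the top view and project its pixels.

```bash
cat > h.py <<'E'
import numpy as np,cv2
from bench import manip
def cam(n):
    c=manip.get_calibration(n);f=240/np.tan(np.radians(c['fovy'])/2)
    K=np.array([[f,0,c['cx']],[0,f,c['cy']],[0,0,1]]);return K,cv2.Rodrigues(c['rvec'])[0],c['tvec']
def w(n,u,v,z):
    K,R,t=cam(n);d=R.T@np.linalg.solve(K,[u,v,1.]);o=-R.T@t
    return (o+d*(z-o[2])/d[2]).round(1)
def px(n,p):
    K,R,t=cam(n);q=K@(R@np.array(p,float)+t);return (q[:2]/q[2]).round(1)
def crop(n,name,u0,v0,u1,v1,s,img=None):
    im=(manip.get_image(n) if img is None else img)[:,:,::-1]
    cv2.imwrite(f"pics/{name}.png",cv2.resize(im[v0:v1,u0:u1],None,fx=s,fy=s,interpolation=cv2.INTER_CUBIC))
E
python3 - <<'E'
from h import *
im=cv2.imread('pics/top0.png')[:,:,::-1]
crop('top','c1',215,185,347,310,5,im)
crop('top','c1b',180,10,190,20,1,im)
for p in [(398,241),(496,241),(398,324),(497,325)]: print(w('top',*p,20))
print(w('top',327,280,9),w('top',281,288,74), w('top',267,248,101), w('top',228,205,12))
im2=cv2.imread('pics/side0.png')[:,:,::-1]
crop('side','c2',160,215,330,340,4.5,im2)
K,R,t=cam('top');print(-R.T@t);K,R,t=cam('side');print(-R.T@t)
E
```

```text
[ 555.6 -153.8   20. ]
[ 562.6 -430.7   20. ]
[ 322.7 -156.9   20. ]
[ 327.3 -433.1   20. ]
[440.2  44.5   9. ] [416.2 169.   74. ] [521.7 207.1 101. ] [647.7 334.3  12. ]
[ 454.21128102   62.16638362 1292.28834898]
[-111.54838201  609.90406615  651.66810214]
```

View pics/c1.png

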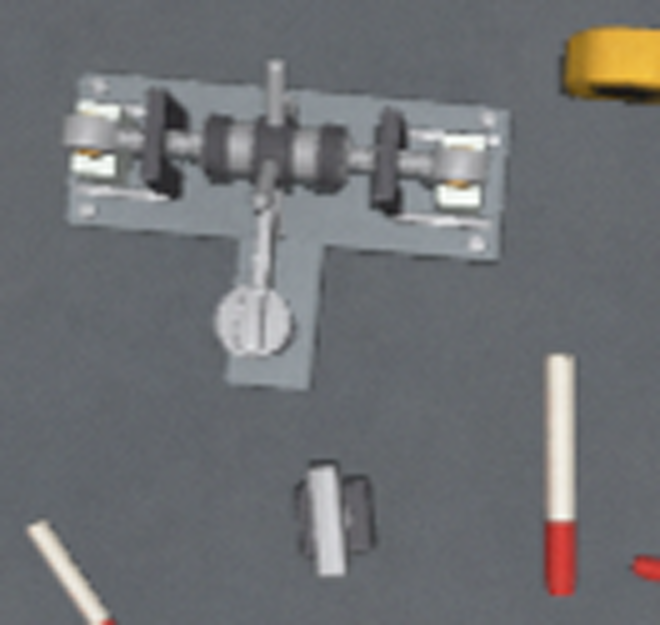

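View pics/c2.png

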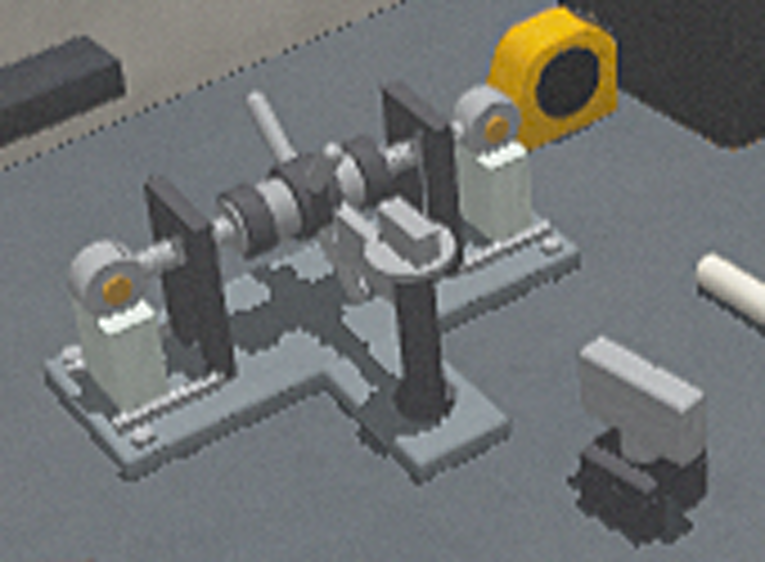

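The enlarged views give these crop pixel positions:
- **Jig base corners:** (80,72), (510,110), (497,262), (68,225).
- **Lock flange:** (255,320), with the tang pointing to the rod, so it is shut.
- **Key handle:** runs from (331,576) to (323,465).
- **Large marker:** runs from (560,354) to (561,596).

```bash
cat >> h.py <<'E'
from scipy.optimize import least_squares
def fit(n,model,pix,x0):
    """model pts (local xyz), pix; pose x,y,yaw"""
    def P(s):
        c,d=np.cos(s[2]),np.sin(s[2]);return [[s[0]+c*m[0]-d*m[1],s[1]+d*m[0]+c*m[1],m[2]] for m in model]
    r=least_squares(lambda s:np.concatenate([px(n,p)-q for p,q in zip(P(s),pix)]),x0,x_scale=[100,100,.1],diff_step=1e-3)
    return r.x.round(3),np.abs(r.fun).max().round(2)
E
python3 - <<'E'
from h import *
C=lambda u,v:np.array([215+u/5,185+v/5])
print('jig',fit('top',[(45,125,12),(45,-125,12),(-45,-125,12),(-45,125,12),(-128,25,12),(-128,-25,12)],[C(80,72),C(510,110),C(497,262),C(68,225),C(226,384),C(308,390)],[600,200,0]))
print('lockhead',w('top',*C(255,320),101))
print('key',fit('top',[(30,8,74),(30,-8,74),(-30,8,74),(-30,-8,74)],[C(308,467),C(338,464),C(316,577),C(346,575)],[416,169,0]))
print('key sides c',w('top',*C(337,512),20))
a,b=w('top',*C(560,354),9),w('top',*C(561,596),9);print('marker',a,b,np.linalg.norm(a-b),(a+b)/2)
E2=[(115,140,24),(115,-140,24),(-115,140,24),(-115,-140,24)]
print('tray',fit('top',E2,[(397.5,240.5),(496.5,241.5),(398,324.5),(497.5,325)],[440,-290,0]))
# side checks
S=lambda u,v:(160+u/4.5,215+v/4.5)
print('flange side',w('side',*S(410,248),101),'key top side',w('side',*S(643,373),74))
a,b=w('side',316,275,9),w('side',361,300,9);print('m side',a,b)
E
```

```text
jig (array([612.794, 206.887,   0.   ]), np.float64(3.3))
lockhead [519.  209.7 101. ]
key (array([413.497, 170.645,   0.   ]), np.float64(1.2))
key sides c [416.3 169.8  20. ]
marker [509.   46.2   9. ] [371.9  42.3   9. ] 137.15545924242318 [440.45  44.25   9.  ]
tray (array([ 441.659, -292.795,    0.   ]), np.float64(1.8))
flange side [514.4 214.3 101. ] key top side [408.3 174.1  74. ]
m side [505.8  52.4   9. ] [380.   40.7   9. ]
```

```bash
sed -i 's/return (q\[:2\]\/q\[2\]).round(1)/return q[:2]\/q[2]/; s/,diff_step=1e-3//' h.py
python3 - <<'E'
from h import *
C=lambda u,v:np.array([215+u/5,185+v/5])-.4   # cv2.resize half-pixel shift
J=[(45,125,12),(45,-125,12),(-45,-125,12),(-45,125,12),(-128,25,12),(-128,-25,12)]
j=fit('top',J,[C(80,72),C(510,110),C(497,262),C(68,225),C(226,384),C(308,390)],[600,200,0.1]);print('jig',j)
c,s=np.cos(j[0][2]),np.sin(j[0][2]);h=j[0][:2]-95*np.array([c,s]);print('head',h,'head px',px('top',[*h,101]),C(255,320),'side',px('side',[*h,101]))
print('lockhead',w('top',*C(255,320),101))
k=fit('top',[(30,8,74),(30,-8,74),(-30,8,74),(-30,-8,74)],[C(308,467),C(338,464),C(316,577),C(346,575)],[416,169,0.1]);print('key',k)
print('tray',fit('top',[(115,140,24),(115,-140,24),(-115,140,24),(-115,-140,24)],[(397.5,240.5),(496.5,241.5),(398,324.5),(497.5,325)],[440,-290,0.01]))
K,R,t=cam('side')
S=lambda u,v:np.array((160+u/4.5,215+v/4.5))-.4
print('side resid flange',S(410,248),'key',S(643,373),px('side',[*k[0][:2],74]))
print('side: jig frame corners',px('side',[j[0][0]-45*c-125*s*-1,j[0][1]+125*c-45*s,12]),S(128,468))
E
```

```text
jig (array([ 6.13760e+02,  2.05717e+02, -6.20000e-02]), np.float64(0.83))
head [518.94253152 211.6032272 ] head px [265.27651798 249.01028766] [265.6 248.6] side [250.8941312  268.50097858]
lockhead [520.1 210.8 101. ]
key (array([4.14136e+02, 1.71614e+02, 1.05000e-01]), np.float64(0.15))
tray (array([ 4.41718e+02, -2.92847e+02,  1.70000e-02]), np.float64(0.94))
side resid flange [250.71111111 269.71111111] key [302.48888889 297.48888889] [301.8519445  295.81836699]
side: jig frame corners [191.4709584  320.59334216] [188.04444444 318.6       ]
```

Measured world poses:

| Item | x (mm) | y (mm) | yaw (rad) |
|---|---|---|---|
| Jig | 613.8 | 205.7 | -0.062 |
| Lock head | 519.3 | 211.3 | – |
| Key | 414 | 171.6 | 0.105 |
| Marker | 440.8 | 45 | 0.03 |
| Tray | 441.7 | -292.8 | 0.017 |

The marker measured 137 mm long, so it is the right one. I'll set the tool yaw to 0 and travel above the key.

Request:
play_rows:
  offset:
    - [0.0194,-0.023,0]
    - [0.0388,-0.046,0]
    - [0.0582,-0.069,0]
    - [0.0776,-0.092,0]
    - [0.0968,-0.1148,0]
  dr:
    - [0,0,0.087]
    - [0,0,0.174]
    - [0,0,0.26]
    - [0,0,0.347]
    - [0,0,0.434]
  grip: 1

```text
clock: 0.52
position: [270.7, -352.6, 204.8]
orientation: [-3.141, 0.0, -0.005]
ft_force: [0.4, -0.7, -0.2]
opening: 93.9
finger_force: 0.0
```

Request:
play_rows:
  offset:
    - [0.01,-0.035,0]
    - [0.02,-0.07,0]
    - [0.03,-0.105,0]
    - [0.04,-0.14,0]
    - [0.048,-0.175,0]
  dr:
    - [0,0,0]
    - [0,0,0]
    - [0,0,0]
    - [0,0,0]
    - [0,0,0]

```text
clock: 0.93
position: [318.7, -177.4, 205.0]
orientation: [-3.141, 0.0, -0.001]
ft_force: [1.6, -0.8, -0.1]
opening: 94.3
finger_force: 0.0
```

Request:
play_rows:
  offset:
    - [0.01,-0.035,0]
    - [0.02,-0.07,0]
    - [0.03,-0.105,0]
    - [0.04,-0.14,0]
    - [0.048,-0.175,0]
  dr:
    - [0,0,0]
    - [0,0,0]
    - [0,0,0]
    - [0,0,0]
    - [0,0,0]

```text
clock: 1.35
position: [366.7, -2.4, 205.2]
orientation: [3.141, -0.0, -0.0]
ft_force: [-0.1, -0.9, -1.0]
opening: 93.8
finger_force: 0.0
```

Request:
play_rows:
  offset:
    - [0.01,-0.035,0]
    - [0.02,-0.07,0]
    - [0.03,-0.105,0]
    - [0.04,-0.14,0]
    - [0.0473,-0.1758,0]
  dr:
    - [0,0,0]
    - [0,0,0]
    - [0,0,0]
    - [0,0,0]
    - [0,0,0]

```text
clock: 1.77
position: [414.2, 173.4, 205.0]
orientation: [3.141, 0.0, 0.0]
ft_force: [0.8, 0.4, 0.3]
opening: 94.3
finger_force: 0.0
```

Request:
play_rows:
  offset:
    - [0,0.0015,0.035]
    - [0,0.0015,0.07]
    - [0,0.0015,0.105]
    - [0,0.0015,0.14]
    - [0,0.0015,0.159]
  dr:
    - [0,0,-0.1]
    - [0,0,-0.105]
    - [0,0,-0.105]
    - [0,0,-0.105]
    - [0,0,-0.105]

```text
clock: 2.18
position: [410.8, 169.4, 41.6]
orientation: [3.14, 0.007, 0.105]
ft_force: [-0.3, 0.4, -0.8]
opening: 94.0
finger_force: 0.0
```

Request:
play_rows:
  offset:
    - [0,0,0]
    - [0,0,0]
    - [0,0,0]
    - [0,0,0]
    - [0,0,0]
  dr:
    - [0,0,0]
    - [0,0,0]
    - [0,0,0]
    - [0,0,0]
    - [0,0,0]
  grip: -1

```text
clock: 2.6
position: [415.8, 170.4, 48.6]
orientation: [-3.141, -0.004, 0.105]
ft_force: [0.2, -0.1, -0.2]
opening: 64.0
finger_force: 0.0
```

Request:
play_rows:
  offset:
    - [0,0,0]
    - [0,0,0]
    - [0,0,0]
    - [0,0,0]
    - [0,0,0]
  dr:
    - [0,0,0]
    - [0,0,0]
    - [0,0,0]
    - [0,0,0]
    - [0,0,0]

```text
clock: 3.02
position: [414.2, 170.0, 46.5]
orientation: [3.142, -0.0, 0.105]
ft_force: [0.2, 0.1, 0.7]
opening: 30.9
finger_force: 0.0
```

Request:
play_rows:
  offset:
    - [0,0,0]
    - [0,0,0]
    - [0,0,0]
    - [0,0,0]
    - [0,0,0]
  dr:
    - [0,0,0]
    - [0,0,0]
    - [0,0,0]
    - [0,0,0]
    - [0,0,0]

```text
clock: 3.43
position: [414.0, 170.1, 46.3]
orientation: [-3.141, 0.0, 0.105]
ft_force: [-0.2, -0.0, -0.6]
opening: 16.1
finger_force: 30.0
```

Request:
play_rows:
  offset:
    - [0,0,-0.02]
    - [0,0,-0.045]
    - [0,0,-0.07]
    - [0,0,-0.095]
    - [0,0,-0.13]
  dr:
    - [0,0,0]
    - [0,0,0]
    - [0,0,0]
    - [0,0,0]
    - [0,0,0]

```text
clock: 3.85
position: [412.2, 169.4, 174.7]
orientation: [3.14, 0.006, 0.105]
ft_force: [0.4, 0.7, -2.6]
opening: 15.8
finger_force: 30.0
```

Request:
play_rows:
  offset:
    - [0,0,0]
    - [0,0,0]
    - [0,0,0]
    - [0,0,0]
    - [0,0,0]
  dr:
    - [0,0,0.05]
    - [0,0,0.105]
    - [0,0,0.105]
    - [0,0,0.105]
    - [0,0,0.105]

```text
clock: 4.27
position: [413.6, 169.8, 175.4]
orientation: [3.141, 0.002, 0.001]
ft_force: [0.4, -0.2, -2.8]
opening: 15.6
finger_force: 30.0
```

Request:
play_rows:
  offset:
    - [0.025,-0.01,-0.005]
    - [0.05,-0.02,-0.005]
    - [0.075,-0.03,-0.005]
    - [0.1,-0.04,-0.005]
    - [0.1053,-0.0413,-0.005]
  dr:
    - [0,0,0.02]
    - [0,0,0.04]
    - [0,0,0.062]
    - [0,0,0.062]
    - [0,0,0.062]

```text
clock: 4.68
position: [522.0, 212.3, 179.4]
orientation: [3.141, 0.001, -0.061]
ft_force: [0.8, -1.2, -3.2]
opening: 15.8
finger_force: 30.0
```

Request:
play_rows:
  offset:
    - [0,0,0]
    - [0,0,0]
    - [0,0,0]
    - [0,0,0]
    - [0,0,0]
  dr:
    - [0,0,0]
    - [0,0,0]
    - [0,0,0]
    - [0,0,0]
    - [0,0,0]

```text
clock: 5.1
position: [518.8, 211.1, 181.9]
orientation: [-3.142, -0.0, -0.062]
ft_force: [-0.3, 0.3, -2.8]
opening: 15.9
finger_force: 30.0
```

Run:
```python
from h import *
o=manip.observe();print(o['position'],o['orientation'],o['qpos'])
crop('side','s1',200,170,330,300,6)
crop('top','t1',225,190,325,290,4)
a=cv2.imread('pics/s1.png')[:600];b=cv2.imread('pics/t1.png')
```

```text
[518.77281772 211.10149829 181.88825581] [-3.14153864e+00 -4.15806425e-04 -6.21121726e-02] [ 2.85288938e-01  1.15025466e-01  1.38698485e+00 -9.09878996e-05
  1.63917298e+00  1.91819119e+00]
```

View pics/s1.png

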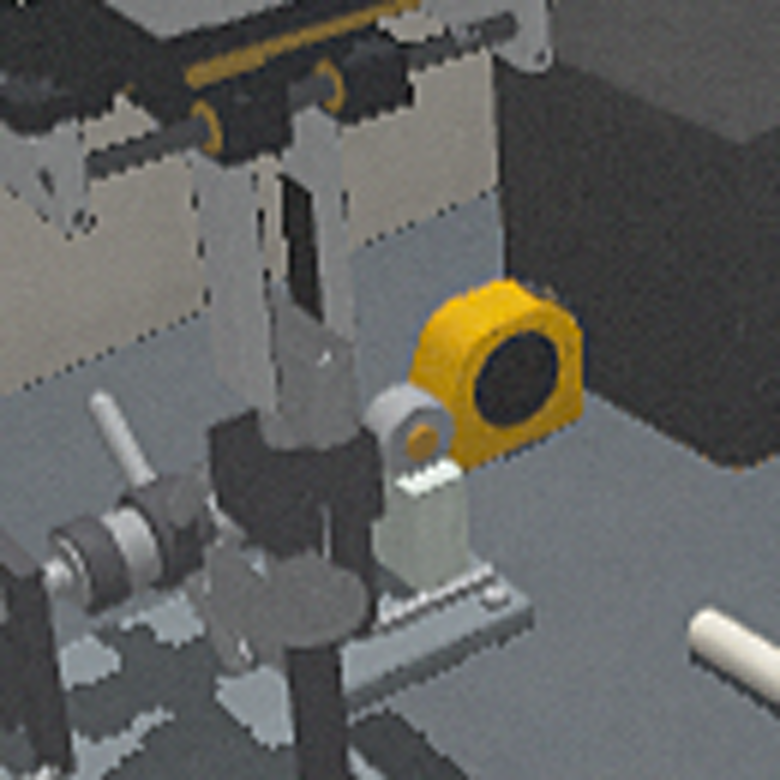

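The key hangs over the flange at crop (315,600), with its slot roughly in line. I'll lower it in steps and watch the force.

Request:
play_rows:
  offset:
    - [0,0,0.006]
    - [0,0,0.012]
    - [0,0,0.016]
    - [0,0,0.016]
    - [0,0,0.016]
  dr:
    - [0,0,0]
    - [0,0,0]
    - [0,0,0]
    - [0,0,0]
    - [0,0,0]

```text
clock: 5.62
position: [519.0, 211.2, 164.6]
orientation: [3.141, 0.001, -0.062]
ft_force: [0.2, 0.8, -2.8]
opening: 15.7
finger_force: 30.0
```

Request:
play_rows:
  offset:
    - [0,0,0.002]
    - [0,0,0.004]
    - [0,0,0.006]
    - [0,0,0.006]
    - [0,0,0.006]
  dr:
    - [0,0,0]
    - [0,0,0]
    - [0,0,0]
    - [0,0,0]
    - [0,0,0]

```text
clock: 6.03
position: [519.4, 211.3, 159.3]
orientation: [3.141, 0.0, -0.062]
ft_force: [-0.1, -0.4, -2.4]
opening: 15.4
finger_force: 30.0
```

Request:
play_rows:
  offset:
    - [0,0,0.003]
    - [0,0,0.006]
    - [0,0,0.009]
    - [0,0,0.01]
    - [0,0,0.01]
  dr:
    - [0,0,0]
    - [0,0,0]
    - [0,0,0]
    - [0,0,0]
    - [0,0,0]

```text
clock: 6.45
position: [519.1, 211.2, 148.7]
orientation: [3.141, 0.001, -0.062]
ft_force: [0.4, -0.1, -2.6]
opening: 15.7
finger_force: 30.0
```

Request:
play_rows:
  offset:
    - [0,0,0.001]
    - [0,0,0.0015]
    - [0,0,0.0015]
    - [0,0,0.0015]
    - [0,0,0.0015]
  dr:
    - [0,0,0]
    - [0,0,0]
    - [0,0,0]
    - [0,0,0]
    - [0,0,0]

```text
clock: 6.87
position: [519.5, 211.3, 148.1]
orientation: [3.142, -0.0, -0.062]
ft_force: [0.0, -0.5, -2.4]
opening: 15.8
finger_force: 30.0
```

The key is fully engaged with no side force. Now I'll turn the lock open, which means yaw increasing.

Request:
play_rows:
  offset:
    - [0,0,0]
    - [0,0,0]
    - [0,0,0]
    - [0,0,0]
    - [0,0,0]
  dr:
    - [0,0,-0.08]
    - [0,0,-0.16]
    - [0,0,-0.24]
    - [0,0,-0.32]
    - [0,0,-0.4]

```text
clock: 7.28
position: [519.6, 211.2, 148.1]
orientation: [3.141, -0.0, 0.341]
ft_force: [0.2, 0.3, -1.9]
opening: 15.8
finger_force: 30.0
```

Request:
play_rows:
  offset:
    - [0,0,0]
    - [0,0,0]
    - [0,0,0]
    - [0,0,0]
    - [0,0,0]
  dr:
    - [0,0,-0.08]
    - [0,0,-0.16]
    - [0,0,-0.24]
    - [0,0,-0.32]
    - [0,0,-0.4]

```text
clock: 7.7
position: [519.7, 211.0, 148.1]
orientation: [3.141, -0.0, 0.741]
ft_force: [0.4, 0.2, -3.7]
opening: 15.9
finger_force: 30.0
```

Run:
```python
from h import *
o=manip.observe();print(o['position'],o['orientation'],o['ft_force'],o['torque'],o['qpos'][5])
```

```text
[519.74746716 211.01329445 148.09164752] [ 3.14071185e+00 -9.46020797e-05  7.41129567e-01] [ 0.3873682   0.21251392 -3.65114772] [-0.13374167 -0.12159116 -0.15177399] 1.1147240412316954
```

Request:
play_rows:
  offset:
    - [0,0,0]
    - [0,0,0]
    - [0,0,0]
    - [0,0,0]
    - [0,0,0]
  dr:
    - [0,0,-0.08]
    - [0,0,-0.16]
    - [0,0,-0.24]
    - [0,0,-0.32]
    - [0,0,-0.4]

```text
clock: 8.12
position: [519.9, 210.9, 148.1]
orientation: [3.14, 0.0, 1.141]
ft_force: [1.3, -1.6, -3.5]
opening: 16.1
finger_force: 30.0
```

Request:
play_rows:
  offset:
    - [0,0,0]
    - [0,0,0]
    - [0,0,0]
    - [0,0,0]
    - [0,0,0]
  dr:
    - [0,0,-0.08]
    - [0,0,-0.16]
    - [0,0,-0.24]
    - [0,0,-0.32]
    - [0,0,-0.37]

```text
clock: 8.53
position: [520.1, 210.9, 148.1]
orientation: [3.14, 0.001, 1.51]
ft_force: [0.3, -1.4, -3.7]
opening: 15.7
finger_force: 30.0
```

Run:
```python
from h import *
o=manip.observe();print(o['position'],o['orientation'],o['ft_force'],o['torque'],o['qpos'][5])
```

```text
[520.14842195 210.86415784 148.08373996] [3.13998376e+00 7.57001387e-04 1.51048581e+00] [ 0.34686026 -1.43157602 -3.71538897] [-0.20371611 -0.32225403 -0.14418544] 0.34522675904263256
```

Request:
play_rows:
  offset:
    - [0,0,0]
    - [0,0,0]
    - [0,0,0]
  dr:
    - [0,0,-0.03]
    - [0,0,-0.06]
    - [0,0,-0.06]

```text
clock: 8.78
position: [520.2, 210.9, 148.1]
orientation: [3.14, 0.001, 1.568]
ft_force: [0.7, -0.5, -4.8]
opening: 15.8
finger_force: 30.0
```

Run:
```python
from h import *
o=manip.observe();print(o['position'],o['orientation'],o['ft_force'],o['torque'],o['qpos'][5])
```

```text
[520.16760309 210.8688032  148.0990593 ] [3.13996174e+00 7.91525217e-04 1.56765491e+00] [ 0.69226613 -0.47945061 -4.75744395] [-0.26898425 -0.46756475 -0.09719666] 0.2880343366406616
```

Request:
play_rows:
  offset:
    - [0,0,0]
    - [0,0,0]
    - [0,0,0]
  dr:
    - [0,0,-0.03]
    - [0,0,-0.06]
    - [0,0,-0.06]

```text
clock: 9.03
position: [520.2, 210.9, 148.1]
orientation: [3.14, 0.001, 1.626]
ft_force: [2.3, -0.1, -3.8]
opening: 15.8
finger_force: 30.5
```

Run:
```python
from h import *
o=manip.observe();print(o['position'],o['orientation'],o['ft_force'],o['torque'],o['qpos'][5])
```

```text
[520.1587617  210.90443319 148.11254498] [3.14008320e+00 6.17694687e-04 1.62569174e+00] [ 2.30579693 -0.08870811 -3.81054427] [-0.25543222 -0.55198615 -0.64067742] 0.22989022505426598
```

The lock is against its open stop, with torque at 0.64 N m. I'll back off, release the key, rise and turn back to jig alignment.

Request:
play_rows:
  offset:
    - [0,0,0]
    - [0,0,0]
    - [0,0,0]
  dr:
    - [0,0,0.05]
    - [0,0,0.08]
    - [0,0,0.08]

```text
clock: 9.28
position: [519.8, 211.2, 148.2]
orientation: [3.141, 0.0, 1.546]
ft_force: [1.6, -0.4, -3.9]
opening: 15.9
finger_force: 30.0
```

Request:
play_rows:
  offset:
    - [0,0,0]
    - [0,0,0]
    - [0,0,0]
    - [0,0,0]
    - [0,0,0]
  dr:
    - [0,0,0]
    - [0,0,0]
    - [0,0,0]
    - [0,0,0]
    - [0,0,0]
  grip: -0.1

```text
clock: 9.7
position: [519.5, 211.5, 148.3]
orientation: [3.141, -0.0, 1.548]
ft_force: [-0.8, 0.2, 0.0]
opening: 41.8
finger_force: 0.0
```

Request:
play_rows:
  offset:
    - [0,0,-0.01]
    - [0,0,-0.025]
    - [0,0,-0.045]
    - [0,0,-0.065]
    - [0,0,-0.08]
  dr:
    - [0,0,0]
    - [0,0,0]
    - [0,0,0]
    - [0,0,0]
    - [0,0,0]

```text
clock: 10.12
position: [519.9, 211.5, 230.8]
orientation: [3.139, -0.001, 1.548]
ft_force: [-0.3, 0.1, 0.5]
opening: 42.3
finger_force: 0.0
```

Request:
play_rows:
  offset:
    - [0,0,0]
    - [0,0,0]
    - [0,0,0]
    - [0,0,0]
    - [0,0,0]
  dr:
    - [0,0,0.11]
    - [0,0,0.22]
    - [0,0,0.33]
    - [0,0,0.44]
    - [0,0,0.55]

```text
clock: 10.53
position: [519.6, 211.4, 229.0]
orientation: [3.141, -0.001, 0.992]
ft_force: [0.6, -0.4, -0.4]
opening: 42.1
finger_force: 0.0
```

Request:
play_rows:
  offset:
    - [0,0,0]
    - [0,0,0]
    - [0,0,0]
    - [0,0,0]
    - [0,0,0]
  dr:
    - [0,0,0.11]
    - [0,0,0.22]
    - [0,0,0.33]
    - [0,0,0.44]
    - [0,0,0.55]
  grip: -1

```text
clock: 10.95
position: [519.6, 211.4, 229.0]
orientation: [3.141, -0.001, 0.443]
ft_force: [-0.1, -0.0, -0.5]
opening: 12.5
finger_force: 0.0
```

Request:
play_rows:
  offset:
    - [0,0,0]
    - [0,0,0]
    - [0,0,0]
    - [0,0,0]
    - [0,0,0]
  dr:
    - [0,0,0.11]
    - [0,0,0.22]
    - [0,0,0.33]
    - [0,0,0.44]
    - [0,0,0.51]

```text
clock: 11.37
position: [519.6, 211.4, 229.0]
orientation: [-3.141, -0.001, -0.067]
ft_force: [0.1, -0.2, -0.9]
opening: 0.8
finger_force: 0.0
```

Run:
```python
from h import *
o=manip.observe();print(o['position'],o['orientation'],o['ft_force'],o['torque'],o['qpos'],o['opening'])
crop('side','s2',170,190,330,310,5)
```

```text
[519.58016764 211.39696075 228.96096801] [-3.14127282e+00 -9.01232187e-04 -6.69672963e-02] [ 0.13606204 -0.2497677  -0.88442792] [ 0.04630594 -0.01083679 -0.04701943] [ 2.85339575e-01  1.07706200e-01  1.30233605e+00 -1.09317302e-05
  1.73059417e+00  1.92310131e+00] 0.7996062895797005
```

View pics/s2.png

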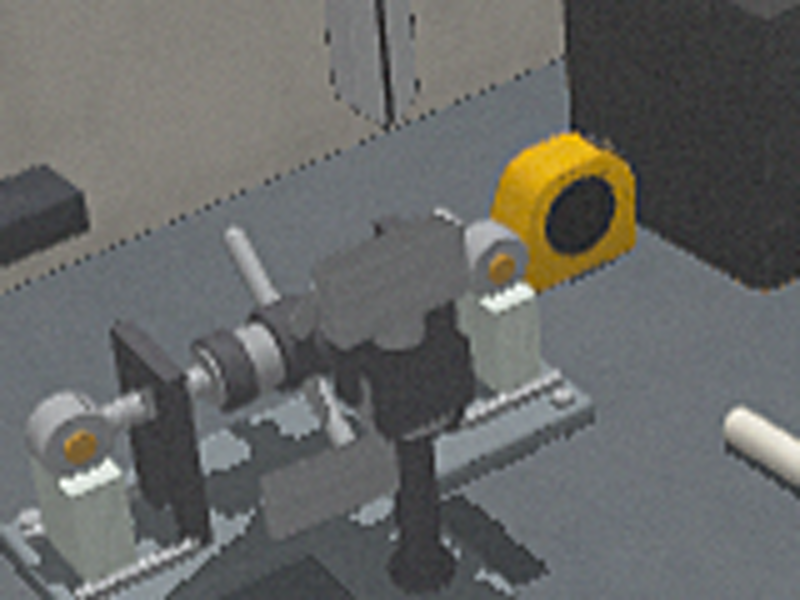

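The tongue has swung out to the left at crop (330,480), and the key is standing on the screw. The far bar tip is at crop (235,235) and the near lower tip at (342,437). From these I'll work out the bar angle.

```bash
cat >> h.py <<'E'
JX,JY,JA=613.8,205.7,-0.062
def jw(x,y,z): c,s=np.cos(JA),np.sin(JA);return np.array([JX+c*x-s*y,JY+s*x+c*y,z])
def tip(th,r=55): return jw(r*np.sin(th),0,75+r*np.cos(th))
E
python3 - <<'E'
from h import *
for th in np.arange(.4,1.3,.1):
    print(round(th,2),px('side',tip(th)).round(1),'near',px('side',tip(th+np.pi)).round(1),px('side',tip(th-np.pi/2)).round(1),'top',px('top',tip(th)).round(1))
print('meas side',170+235/5,190+237/5,' near',170+342/5,190+436/5,'top',215+275/5-.4,185+65/5-.4)
E
```

```text
0.4 [220.1 233. ] near [235.4 281.1] [239.3 260.1] top [268.4 204.2]
0.5 [219.1 233. ] near [236.5 281.4] [238.5 257.5] top [268.7 202.5]
0.6 [218.1 233.2] near [237.5 281.4] [237.5 255. ] top [269.  200.9]
0.7 [217.3 233.7] near [238.4 281.2] [236.5 252.5] top [269.3 199.5]
0.8 [216.6 234.4] near [239.2 280.7] [235.3 250. ] top [269.6 198.2]
0.9 [216.  235.3] near [240. 280.] [234.1 247.6] top [269.9 197.1]
1.0 [215.5 236.4] near [240.6 279. ] [232.8 245.4] top [270.2 196.3]
1.1 [215.2 237.7] near [241.  277.8] [231.5 243.2] top [270.5 195.6]
1.2 [215.  239.2] near [241.4 276.4] [230.1 241.2] top [270.8 195.1]
meas side 217.0 237.4  near 238.4 277.2 top 269.6 197.6
```

The bar is near +0.87 rad, so the near upper bar is at about -0.7 (sleeve about 0.28). I'll use horizontal strokes at tip z=100 from jig x=-56 to +16, four in all. Stroke 1:

Request:
play_rows:
  offset:
    - [0.02,0,0]
    - [0.0385,0,0.02]
    - [0.0385,0,0.06]
    - [0.0385,0,0.1]
    - [0.0385,0,0.129]
  dr:
    - [0,0,0]
    - [0,0,0]
    - [0,0,0]
    - [0,0,0]
    - [0,0,0]

```text
clock: 11.83
position: [557.1, 208.6, 96.2]
orientation: [3.141, 0.003, -0.061]
ft_force: [-0.8, 0.3, -0.9]
opening: 0.4
finger_force: 0.0
```

Request:
play_rows:
  offset:
    - [0,0,0]
    - [0,0,0]
    - [0.007,0,0]
    - [0.014,0,0]
    - [0.021,0,0]
  dr:
    - [0,0,0]
    - [0,0,0]
    - [0,0,0]
    - [0,0,0]
    - [0,0,0]

```text
clock: 12.25
position: [579.6, 208.1, 102.8]
orientation: [-3.14, -0.002, -0.061]
ft_force: [-4.3, 0.9, 1.1]
opening: 0.5
finger_force: 2.0
```

Request:
play_rows:
  offset:
    - [0.004,0,0]
    - [0.008,0,0]
    - [0.012,0,0]
    - [0.016,0,0]
    - [0.02,0,0]
  dr:
    - [0,0,0]
    - [0,0,0]
    - [0,0,0]
    - [0,0,0]
    - [0,0,0]

```text
clock: 12.67
position: [599.6, 206.6, 99.7]
orientation: [-3.141, -0.001, -0.062]
ft_force: [-2.8, 0.2, 3.3]
opening: 0.5
finger_force: 1.8
```

Request:
play_rows:
  offset:
    - [0.005,0,0]
    - [0.01,0,0]
    - [0.015,0,0]
    - [0.02,0,0]
    - [0.025,0,0]
  dr:
    - [0,0,0]
    - [0,0,0]
    - [0,0,0]
    - [0,0,0]
    - [0,0,0]

```text
clock: 13.08
position: [620.7, 205.1, 96.5]
orientation: [3.141, 0.009, -0.062]
ft_force: [-8.5, 0.6, -0.4]
opening: 0.6
finger_force: 3.5
```

Request:
play_rows:
  offset:
    - [0.003,0,0]
    - [0.006,0,0]
    - [0.006,0,0]
  dr:
    - [0,0,0]
    - [0,0,0]
    - [0,0,0]

```text
clock: 13.33
position: [629.1, 204.5, 97.2]
orientation: [3.141, 0.004, -0.062]
ft_force: [-4.1, 0.8, 1.2]
opening: 0.4
finger_force: 1.6
```

Request:
play_rows:
  offset:
    - [0,0,-0.02]
    - [0,0,-0.045]
    - [0,0,-0.05]
    - [-0.02,0,-0.05]
    - [-0.05,0,-0.05]
  dr:
    - [0,0,0]
    - [0,0,0]
    - [0,0,0]
    - [0,0,0]
    - [0,0,0]

```text
clock: 13.75
position: [582.5, 206.9, 148.8]
orientation: [-3.141, -0.005, -0.064]
ft_force: [0.3, -0.2, -0.0]
opening: -0.0
finger_force: 0.0
```

Run:
```python
from h import *
crop('side','s3',170,190,330,310,5)
```

```text
(no output)
```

View pics/s3.png

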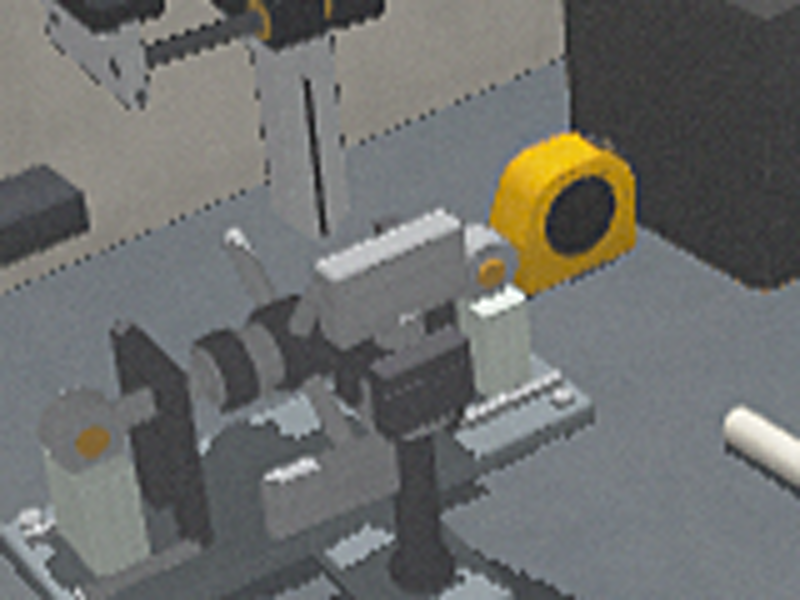

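The carriages have drawn in and the bar pattern has advanced a quarter turn, with the far tip at crop (233,238). Strokes 2 and 3 go the same way.

Request:
play_rows:
  offset:
    - [-0.022,0,0]
    - [-0.022,0,0]
    - [-0.022,0,0.02]
    - [-0.022,0,0.05]
    - [-0.022,0,0.05]
  dr:
    - [0,0,0]
    - [0,0,0]
    - [0,0,0]
    - [0,0,0]
    - [0,0,0]

```text
clock: 14.22
position: [555.5, 207.8, 92.8]
orientation: [3.138, 0.008, -0.062]
ft_force: [-1.2, -1.5, -2.0]
opening: 0.3
finger_force: 0.0
```

Request:
play_rows:
  offset:
    - [0.007,0,0]
    - [0.014,0,0]
    - [0.021,0,0]
    - [0.028,0,0]
    - [0.034,0,0]
  dr:
    - [0,0,0]
    - [0,0,0]
    - [0,0,0]
    - [0,0,0]
    - [0,0,0]

```text
clock: 14.63
position: [593.5, 207.1, 102.1]
orientation: [-3.14, -0.002, -0.062]
ft_force: [-3.7, -0.3, 3.5]
opening: 0.5
finger_force: 2.2
```

Request:
play_rows:
  offset:
    - [0.006,0,0]
    - [0.012,0,0]
    - [0.018,0,0]
    - [0.024,0,0]
    - [0.03,0,0]
  dr:
    - [0,0,0]
    - [0,0,0]
    - [0,0,0]
    - [0,0,0]
    - [0,0,0]

```text
clock: 15.05
position: [620.0, 205.3, 98.3]
orientation: [3.141, 0.006, -0.062]
ft_force: [-9.3, 1.0, -0.5]
opening: 0.3
finger_force: 3.7
```

Request:
play_rows:
  offset:
    - [0.004,0,0]
    - [0.008,0,0]
    - [0.008,0,0]
    - [0.008,0,-0.02]
    - [0.008,0,-0.05]
  dr:
    - [0,0,0]
    - [0,0,0]
    - [0,0,0]
    - [0,0,0]
    - [0,0,0]

```text
clock: 15.47
position: [629.1, 203.7, 145.1]
orientation: [3.139, 0.005, -0.063]
ft_force: [-0.1, -0.0, 1.0]
opening: 0.3
finger_force: 0.0
```

Request:
play_rows:
  offset:
    - [0,0,0]
    - [-0.025,0,0]
    - [-0.05,0,0]
    - [-0.072,0,0]
    - [-0.072,0,0]
  dr:
    - [0,0,0]
    - [0,0,0]
    - [0,0,0]
    - [0,0,0]
    - [0,0,0]

```text
clock: 15.88
position: [556.1, 209.4, 149.5]
orientation: [-3.141, -0.001, -0.061]
ft_force: [0.3, -0.1, -0.0]
opening: 0.7
finger_force: 0.0
```

Request:
play_rows:
  offset:
    - [0,0,0]
    - [0,0,0.02]
    - [0,0,0.05]
    - [0,0,0.05]
    - [0,0,0.05]
  dr:
    - [0,0,0]
    - [0,0,0]
    - [0,0,0]
    - [0,0,0]
    - [0,0,0]

```text
clock: 16.3
position: [557.9, 208.3, 97.0]
orientation: [3.14, 0.003, -0.063]
ft_force: [0.1, -0.3, 0.4]
opening: 0.3
finger_force: 0.0
```

Request:
play_rows:
  offset:
    - [0.007,0,0]
    - [0.014,0,0]
    - [0.021,0,0]
    - [0.028,0,0]
    - [0.034,0,0]
  dr:
    - [0,0,0]
    - [0,0,0]
    - [0,0,0]
    - [0,0,0]
    - [0,0,0]

```text
clock: 16.72
position: [593.1, 207.1, 101.3]
orientation: [-3.141, -0.002, -0.062]
ft_force: [-3.4, -0.3, 3.8]
opening: 0.6
finger_force: 2.3
```

Request:
play_rows:
  offset:
    - [0.006,0,0]
    - [0.012,0,0]
    - [0.018,0,0]
    - [0.024,0,0]
    - [0.03,0,0]
  dr:
    - [0,0,0]
    - [0,0,0]
    - [0,0,0]
    - [0,0,0]
    - [0,0,0]

```text
clock: 17.13
position: [619.7, 205.3, 97.8]
orientation: [3.141, 0.007, -0.062]
ft_force: [-8.9, 0.8, -0.7]
opening: 0.8
finger_force: 3.8
```

Request:
play_rows:
  offset:
    - [0.004,0,0]
    - [0.008,0,0]
    - [0.008,0,0]
    - [0.008,0,-0.02]
    - [0.008,0,-0.05]
  dr:
    - [0,0,0]
    - [0,0,0]
    - [0,0,0]
    - [0,0,0]
    - [0,0,0]

```text
clock: 17.55
position: [629.1, 203.6, 144.8]
orientation: [3.139, 0.005, -0.063]
ft_force: [0.3, 0.1, -0.3]
opening: 0.7
finger_force: 0.0
```

Request:
play_rows:
  offset:
    - [0,0,0]
    - [-0.025,0,0]
    - [-0.05,0,0]
    - [-0.072,0,0]
    - [-0.072,0,0]
  dr:
    - [0,0,0]
    - [0,0,0]
    - [0,0,0]
    - [0,0,0]
    - [0,0,0]

```text
clock: 17.97
position: [556.1, 209.3, 149.3]
orientation: [-3.141, -0.001, -0.061]
ft_force: [0.6, -0.2, 0.1]
opening: 0.8
finger_force: 0.0
```

Run:
```python
from h import *
crop('side','s4',170,190,330,310,5)
crop('top','t4',170,190,330,310,5)
print(manip.observe()['position'])
```

```text
[558.9216678  208.90686874 149.51773791]
```

View pics/s4.png

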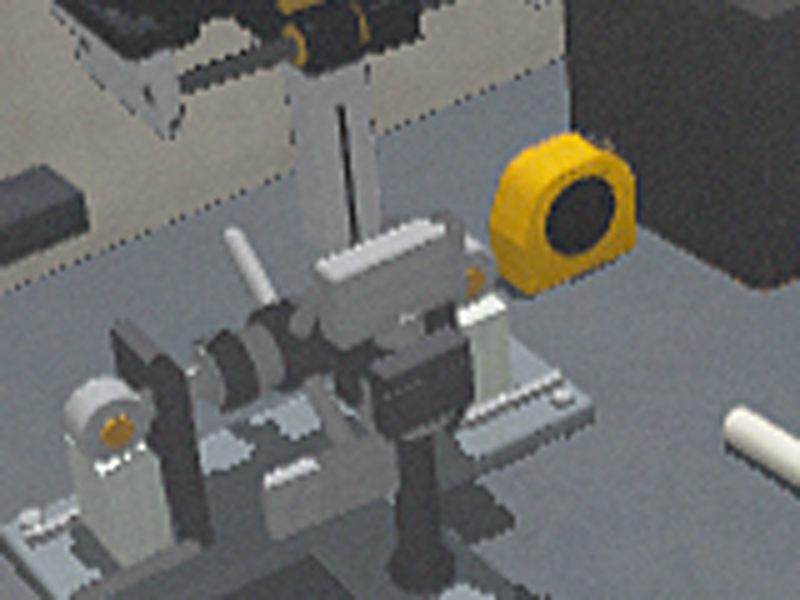

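Three strokes are done: the left eye is at crop (115,430), one stroke from its stop. The final stroke finishes in small steps with force checks.

Request:
play_rows:
  offset:
    - [0,0,0]
    - [0,0,0.02]
    - [0,0,0.05]
    - [0,0,0.05]
    - [0,0,0.05]
  dr:
    - [0,0,0]
    - [0,0,0]
    - [0,0,0]
    - [0,0,0]
    - [0,0,0]

```text
clock: 18.48
position: [557.5, 208.3, 96.7]
orientation: [3.14, 0.004, -0.063]
ft_force: [-0.3, 0.0, 0.1]
opening: 0.6
finger_force: 0.0
```

Request:
play_rows:
  offset:
    - [0.007,0,0]
    - [0.014,0,0]
    - [0.021,0,0]
    - [0.028,0,0]
    - [0.034,0,0]
  dr:
    - [0,0,0]
    - [0,0,0]
    - [0,0,0]
    - [0,0,0]
    - [0,0,0]

```text
clock: 18.9
position: [593.0, 207.1, 101.3]
orientation: [-3.141, -0.002, -0.062]
ft_force: [-4.2, -0.1, 3.8]
opening: 0.5
finger_force: 2.3
```

Request:
play_rows:
  offset:
    - [0.006,0,0]
    - [0.012,0,0]
    - [0.018,0,0]
    - [0.022,0,0]
    - [0.025,0,0]
  dr:
    - [0,0,0]
    - [0,0,0]
    - [0,0,0]
    - [0,0,0]
    - [0,0,0]

```text
clock: 19.32
position: [616.2, 205.5, 98.7]
orientation: [-3.141, 0.003, -0.062]
ft_force: [-5.8, 1.3, 0.2]
opening: 0.4
finger_force: 4.0
```

Request:
play_rows:
  offset:
    - [0.001,0,0]
    - [0.002,0,0]
    - [0.002,0,0]
  dr:
    - [0,0,0]
    - [0,0,0]
    - [0,0,0]

```text
clock: 19.57
position: [618.0, 205.4, 98.0]
orientation: [3.142, 0.003, -0.062]
ft_force: [-4.9, 1.7, 0.5]
opening: 0.3
finger_force: 3.0
```

Request:
play_rows:
  offset:
    - [0.001,0,0]
    - [0.002,0,0]
    - [0.002,0,0]
  dr:
    - [0,0,0]
    - [0,0,0]
    - [0,0,0]

```text
clock: 19.82
position: [619.5, 205.2, 97.6]
orientation: [3.141, 0.005, -0.062]
ft_force: [-6.0, 0.8, -0.5]
opening: 0.5
finger_force: 2.6
```

Request:
play_rows:
  offset:
    - [0.001,0,0]
    - [0.002,0,0]
    - [0.002,0,0]
  dr:
    - [0,0,0]
    - [0,0,0]
    - [0,0,0]

```text
clock: 20.07
position: [621.5, 205.1, 97.6]
orientation: [3.141, 0.005, -0.062]
ft_force: [-4.4, 0.6, -0.1]
opening: 0.5
finger_force: 2.3
```

Request:
play_rows:
  offset:
    - [0.001,0,0]
    - [0.002,0,0]
    - [0.002,0,0]
  dr:
    - [0,0,0]
    - [0,0,0]
    - [0,0,0]

```text
clock: 20.32
position: [623.4, 204.9, 97.8]
orientation: [3.141, 0.005, -0.062]
ft_force: [-5.6, 0.6, -0.5]
opening: 0.5
finger_force: 2.6
```

Request:
play_rows:
  offset:
    - [0.001,0,0]
    - [0.001,0,0]
    - [0.001,0,0]
  dr:
    - [0,0,0]
    - [0,0,0]
    - [0,0,0]

```text
clock: 20.57
position: [623.6, 205.0, 97.8]
orientation: [3.141, 0.006, -0.062]
ft_force: [-7.7, 0.9, 0.9]
opening: 0.4
finger_force: 3.5
```

Request:
play_rows:
  offset:
    - [0.001,0,0]
    - [0.001,0,0]
    - [0.001,0,0]
  dr:
    - [0,0,0]
    - [0,0,0]
    - [0,0,0]

```text
clock: 20.82
position: [623.7, 205.0, 97.7]
orientation: [3.141, 0.009, -0.061]
ft_force: [-9.9, 0.6, 2.0]
opening: 0.1
finger_force: 4.4
```

Request:
play_rows:
  offset:
    - [0.001,0,0]
    - [0.001,0,0]
    - [0.001,0,0]
  dr:
    - [0,0,0]
    - [0,0,0]
    - [0,0,0]

```text
clock: 21.07
position: [623.8, 205.0, 97.6]
orientation: [3.141, 0.011, -0.061]
ft_force: [-12.6, 0.0, 2.9]
opening: 0.3
finger_force: 5.4
```

Request:
play_rows:
  offset:
    - [0.001,0,0]
    - [0.001,0,0]
    - [0.001,0,0]
  dr:
    - [0,0,0]
    - [0,0,0]
    - [0,0,0]

```text
clock: 21.32
position: [623.8, 205.0, 97.6]
orientation: [3.14, 0.013, -0.061]
ft_force: [-14.3, -0.3, 3.9]
opening: 0.3
finger_force: 6.4
```

It stalls hard at jig x=9.8, where home was predicted, so the carriages are home. I'll retract, return above the key, open part way and turn to the key's yaw.

Request:
play_rows:
  offset:
    - [-0.01,0,0]
    - [-0.01,0,-0.03]
    - [-0.01,0,-0.06]
    - [-0.01,0,-0.095]
    - [-0.01,0,-0.13]
  dr:
    - [0,0,0]
    - [0,0,0]
    - [0,0,0]
    - [0,0,0]
    - [0,0,0]

```text
clock: 21.73
position: [619.9, 204.8, 229.9]
orientation: [3.141, -0.002, -0.063]
ft_force: [0.6, -0.1, -0.0]
opening: 0.4
finger_force: 0.0
```

Request:
play_rows:
  offset:
    - [-0.02,0,0]
    - [-0.04,0,0]
    - [-0.06,0,0]
    - [-0.08,0,0]
    - [-0.0994,0,0]
  dr:
    - [0,0,-0.11]
    - [0,0,-0.22]
    - [0,0,-0.33]
    - [0,0,-0.44]
    - [0,0,-0.55]
  grip: -0.1

```text
clock: 22.15
position: [520.4, 211.2, 229.4]
orientation: [3.14, -0.003, 0.493]
ft_force: [0.1, 0.1, 0.1]
opening: 30.5
finger_force: 0.0
```

Request:
play_rows:
  offset:
    - [0,0,0]
    - [0,0,0]
    - [0,0,0]
    - [0,0,0]
    - [0,0,0]
  dr:
    - [0,0,-0.11]
    - [0,0,-0.22]
    - [0,0,-0.33]
    - [0,0,-0.44]
    - [0,0,-0.55]

```text
clock: 22.57
position: [521.2, 211.2, 229.4]
orientation: [3.139, -0.002, 1.043]
ft_force: [-0.4, 0.2, 0.0]
opening: 42.2
finger_force: 0.0
```

Request:
play_rows:
  offset:
    - [0,0,0]
    - [0,0,0]
    - [0,0,0]
    - [0,0,0]
    - [0,0,0]
  dr:
    - [0,0,-0.11]
    - [0,0,-0.22]
    - [0,0,-0.33]
    - [0,0,-0.44]
    - [0,0,-0.51]

```text
clock: 22.98
position: [521.3, 211.2, 229.3]
orientation: [3.138, -0.0, 1.552]
ft_force: [-0.2, -0.6, -0.4]
opening: 42.2
finger_force: 0.0
```

Run:
```python
from h import *
o=manip.observe();print(o['position'],o['orientation'],o['opening'],o['qpos'])
crop('side','s5',170,190,330,310,5)
```

```text
[521.34903991 211.1822343  229.32242613] [ 3.13810751e+00 -1.37446640e-04  1.55198301e+00] 42.248657666410274 [ 2.84645331e-01  1.09355394e-01  1.29982383e+00 -9.21789167e-04
  1.72904639e+00  3.03312089e-01]
```

View pics/s5.png

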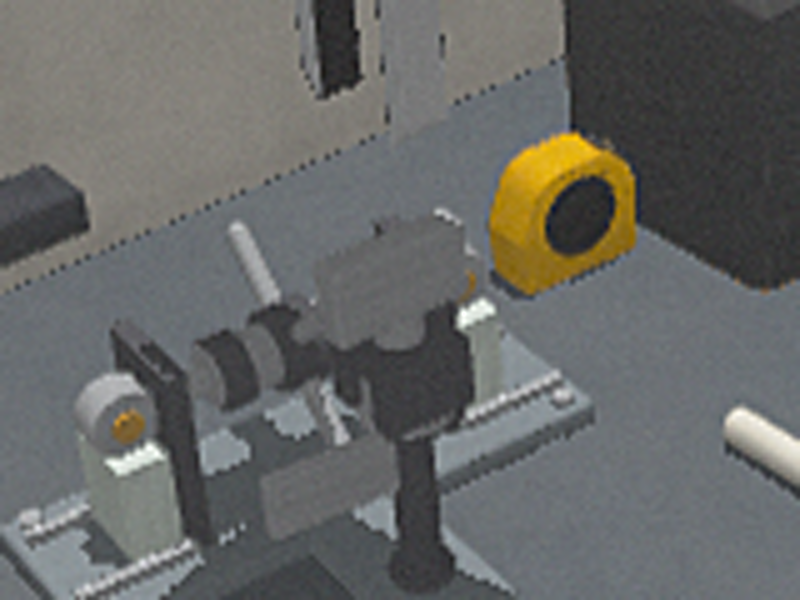

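The left carriage now touches its stop (eye at crop (120,420)), and the key still stands on the screw. I'll lower and grip it.

Request:
play_rows:
  offset:
    - [0,-0.0017,0.02]
    - [0,-0.0017,0.04]
    - [0,-0.0017,0.06]
    - [0,-0.0017,0.078]
    - [0,-0.0017,0.081]
  dr:
    - [0,0,0]
    - [0,0,0]
    - [0,0,0]
    - [0,0,0]
    - [0,0,0]

```text
clock: 23.45
position: [517.0, 210.6, 144.2]
orientation: [-3.137, 0.002, 1.546]
ft_force: [-0.4, 0.1, -1.1]
opening: 41.9
finger_force: 0.0
```

Request:
play_rows:
  offset:
    - [0,0,0]
    - [0,0,0]
    - [0,0,0]
    - [0,0,0]
    - [0,0,0]
  dr:
    - [0,0,0]
    - [0,0,0]
    - [0,0,0]
    - [0,0,0]
    - [0,0,0]
  grip: -1

```text
clock: 23.87
position: [519.4, 211.6, 149.6]
orientation: [3.137, -0.001, 1.547]
ft_force: [1.7, -0.1, 2.4]
opening: 15.9
finger_force: 30.0
```

Request:
play_rows:
  offset:
    - [0,0,0]
    - [0,0,0]
    - [0,0,0]
  dr:
    - [0,0,0]
    - [0,0,0]
    - [0,0,0]

```text
clock: 24.12
position: [519.4, 211.6, 149.6]
orientation: [3.137, -0.001, 1.548]
ft_force: [2.3, -0.1, 4.0]
opening: 15.6
finger_force: 30.0
```

Run:
```python
from h import *
o=manip.observe();print(o['position'],o['orientation'],o['ft_force'],o['torque'],o['opening'])
```

```text
[519.35937899 211.56145546 149.63269372] [ 3.13715204e+00 -9.37174154e-04  1.54753858e+00] [ 2.33008495 -0.10296706  4.01280099] [-0.01248741 -0.67152602 -0.0099494 ] 15.61059109791726
```

Request:
play_rows:
  offset:
    - [0,0,0]
    - [0,0,0]
    - [0,0,0]
    - [0,0,0]
    - [0,0,0]
  dr:
    - [0,0,0.08]
    - [0,0,0.16]
    - [0,0,0.24]
    - [0,0,0.32]
    - [0,0,0.4]

```text
clock: 24.53
position: [518.3, 211.4, 149.5]
orientation: [3.14, -0.001, 1.144]
ft_force: [1.4, -0.8, 5.7]
opening: 15.3
finger_force: 30.0
```

Request:
play_rows:
  offset:
    - [0,0,0]
    - [0,0,0]
    - [0,0,0]
    - [0,0,0]
    - [0,0,0]
  dr:
    - [0,0,0.08]
    - [0,0,0.16]
    - [0,0,0.24]
    - [0,0,0.32]
    - [0,0,0.4]

```text
clock: 24.95
position: [519.1, 211.2, 149.5]
orientation: [3.139, -0.003, 0.744]
ft_force: [2.8, -1.1, 5.3]
opening: 15.8
finger_force: 30.0
```

Request:
play_rows:
  offset:
    - [0,0,0]
    - [0,0,0]
    - [0,0,0]
    - [0,0,0]
    - [0,0,0]
  dr:
    - [0,0,0.08]
    - [0,0,0.16]
    - [0,0,0.24]
    - [0,0,0.32]
    - [0,0,0.4]

```text
clock: 25.37
position: [519.0, 211.3, 149.5]
orientation: [3.141, -0.003, 0.344]
ft_force: [1.4, -0.2, 4.6]
opening: 15.4
finger_force: 30.0
```

Request:
play_rows:
  offset:
    - [0,0,0]
    - [0,0,0]
    - [0,0,0]
    - [0,0,0]
    - [0,0,0]
  dr:
    - [0,0,0.08]
    - [0,0,0.16]
    - [0,0,0.24]
    - [0,0,0.32]
    - [0,0,0.4]

```text
clock: 25.78
position: [519.0, 211.7, 149.5]
orientation: [-3.14, -0.004, -0.056]
ft_force: [2.3, -0.4, 4.0]
opening: 15.9
finger_force: 30.0
```

Run:
```python
from h import *
o=manip.observe();print(o['position'],o['orientation'],o['ft_force'],o['torque'],o['qpos'][5])
```

```text
[519.01330106 211.67865095 149.51857878] [-3.14040677 -0.00361027 -0.05577057] [ 2.321614   -0.41876007  3.96099776] [ 0.15132062 -0.48897664  0.09975133] 1.9127267583715735
```

Request:
play_rows:
  offset:
    - [0,0,0]
    - [0,0,0]
    - [0,0,0]
    - [0,0,0]
  dr:
    - [0,0,0.05]
    - [0,0,0.1]
    - [0,0,0.13]
    - [0,0,0.13]

```text
clock: 26.12
position: [519.0, 211.8, 149.5]
orientation: [-3.14, -0.003, -0.182]
ft_force: [3.2, 1.1, 4.6]
opening: 16.0
finger_force: 30.0
```

```bash
python3 -c "
from h import *
o=manip.observe();print(o['position'],o['orientation'],o['ft_force'],o['torque'])"
```

```text
[519.03028778 211.80550863 149.51171199] [-3.13969801 -0.00341656 -0.18244964] [3.24285644 1.11056128 4.62281042] [ 0.22893285 -0.55544082  0.03936813]
```

Request:
play_rows:
  offset:
    - [0,0,0]
    - [0,0,0]
    - [0,0,0]
  dr:
    - [0,0,0.03]
    - [0,0,0.04]
    - [0,0,0.04]

```text
clock: 26.37
position: [519.0, 211.8, 149.5]
orientation: [-3.14, -0.003, -0.221]
ft_force: [2.5, -0.1, 5.4]
opening: 16.0
finger_force: 30.0
```

```bash
python3 -c "
from h import *
o=manip.observe();print(o['position'],o['orientation'],o['ft_force'],o['torque'])"
```

```text
[519.04161747 211.81745598 149.51865094] [-3.13962029 -0.00344167 -0.22072018] [ 2.48438624 -0.06489724  5.42043891] [ 0.2112204  -0.615125    0.35659936]
```

Request:
play_rows:
  offset:
    - [0,0,0]
    - [0,0,0]
    - [0,0,0]
  dr:
    - [0,0,0.02]
    - [0,0,0.03]
    - [0,0,0.03]

```text
clock: 26.62
position: [519.1, 211.8, 149.5]
orientation: [-3.14, -0.004, -0.25]
ft_force: [3.0, 0.4, 5.2]
opening: 15.9
finger_force: 30.5
```

```bash
python3 -c "
from h import *
o=manip.observe();print(o['position'],o['orientation'],o['ft_force'],o['torque'])"
```

```text
[519.06403395 211.81544174 149.50923999] [-3.13967625 -0.00354644 -0.24987302] [2.9741364  0.38163302 5.23259844] [ 0.20771956 -0.58270998  0.5877136 ]
```

The lock is shut and against its stop, at 0.59 N m. I'll relax into mid-play and lift the key.

Request:
play_rows:
  offset:
    - [0,0,0]
    - [0,0,0]
    - [0,0,0]
  dr:
    - [0,0,-0.06]
    - [0,0,-0.12]
    - [0,0,-0.14]

```text
clock: 26.87
position: [518.7, 211.7, 149.5]
orientation: [-3.14, -0.003, -0.109]
ft_force: [2.1, 0.1, 5.2]
opening: 15.9
finger_force: 30.0
```

```bash
python3 -c "
from h import *
o=manip.observe();print(o['position'],o['orientation'],o['ft_force'],o['torque'])"
```

```text
[518.74966369 211.6574336  149.49414839] [-3.14030600e+00 -2.85466126e-03 -1.09194971e-01] [2.14471251 0.11064614 5.20063915] [ 0.17029575 -0.40231557 -0.07920526]
```

Request:
play_rows:
  offset:
    - [0,0,-0.006]
    - [0,0,-0.012]
    - [0,0,-0.018]
    - [0,0,-0.024]
    - [0,0,-0.03]
  dr:
    - [0,0,0]
    - [0,0,0]
    - [0,0,0]
    - [0,0,0]
    - [0,0,0]

```text
clock: 27.28
position: [517.4, 211.2, 177.8]
orientation: [3.141, 0.002, -0.112]
ft_force: [0.4, 0.3, -3.0]
opening: 15.7
finger_force: 30.0
```

Request:
play_rows:
  offset:
    - [0,0,-0.01]
    - [0,0,-0.02]
    - [-0.02,0,-0.02]
    - [-0.05,0,-0.02]
    - [-0.08,0,-0.02]
  dr:
    - [0,0,0]
    - [0,0,0]
    - [0,0,0]
    - [0,0,0]
    - [0,0,0]

```text
clock: 27.7
position: [438.1, 220.3, 198.9]
orientation: [-3.141, -0.001, -0.113]
ft_force: [-0.8, 1.2, -2.7]
opening: 15.7
finger_force: 30.0
```

Request:
play_rows:
  offset:
    - [0,0,0]
    - [0,0,0]
    - [0,0,0]
  dr:
    - [0,0,0]
    - [0,0,0]
    - [0,0,0]

```text
clock: 27.95
position: [439.1, 220.4, 199.0]
orientation: [-3.141, -0.002, -0.112]
ft_force: [0.5, -0.1, -2.8]
opening: 16.0
finger_force: 30.0
```

Run:
```python
from h import *
o=manip.observe();print(o['position'],o['orientation'],o['ft_force'],o['torque'],o['opening'])
im=manip.get_image('top');cv2.imwrite('pics/top5.png',im[:,:,::-1])
im2=manip.get_image('side')
a=np.vstack([cv2.resize(im[185:265,215:375,::-1],None,fx=5,fy=5,interpolation=cv2.INTER_CUBIC)[:300],cv2.resize(im2[215:275,170:330,::-1],None,fx=5,fy=5,interpolation=cv2.INTER_CUBIC)])
cv2.imwrite('pics/m5.png',a)
```

```text
[439.1093101  220.42220073 199.01565049] [-3.14100968e+00 -2.30128812e-03 -1.12043810e-01] [ 0.48559757 -0.13937497 -2.83836922] [ 0.0162622  -0.01618409  0.0090317 ] 16.018941539774378
```

View pics/m5.png

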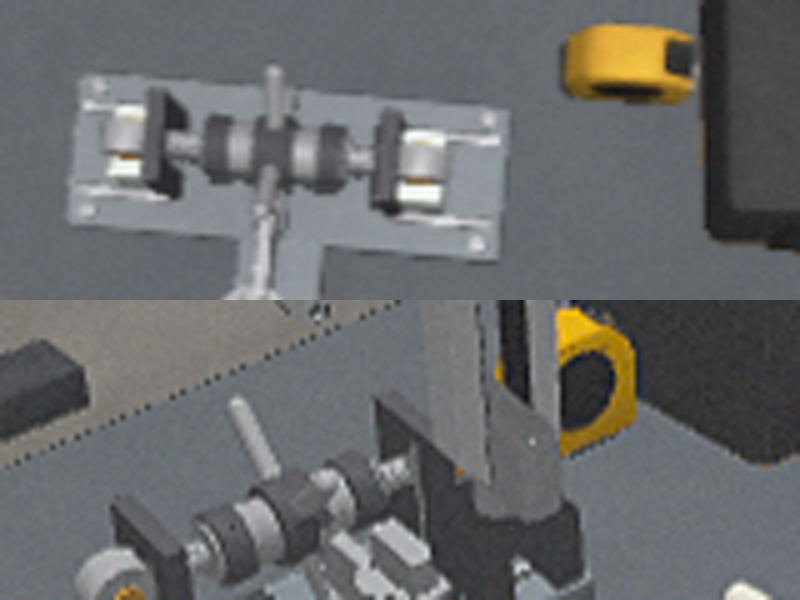

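View pics/top5.png

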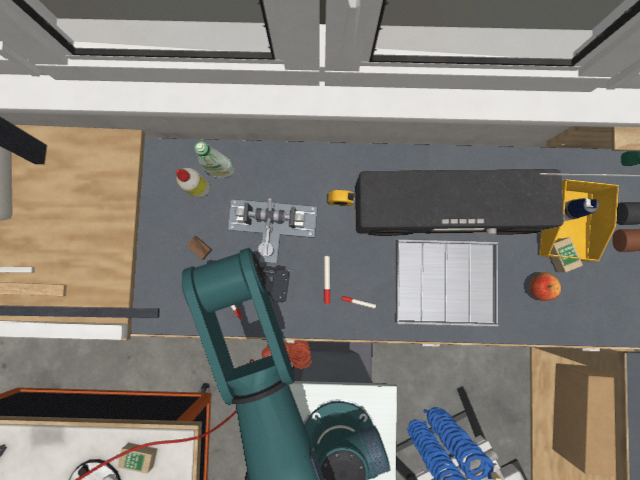

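Both carriages are home and the tongue points at the rod. The key is in the gripper, and the marker is still at about (327,280). Now I'll carry the key to lane 1, target (440,-189).

Request:
play_rows:
  offset:
    - [0.004,0.035,0]
    - [0.008,0.07,0]
    - [0.012,0.105,0]
    - [0.016,0.14,0]
    - [0.0201,0.175,0]
  dr:
    - [0,0,-0.03]
    - [0,0,-0.06]
    - [0,0,-0.09]
    - [0,0,-0.12]
    - [0,0,-0.129]

```text
clock: 28.47
position: [439.4, 42.3, 198.1]
orientation: [3.141, -0.0, 0.018]
ft_force: [-0.5, 0.2, -2.5]
opening: 15.9
finger_force: 30.0
```

Request:
play_rows:
  offset:
    - [0,0.024,0]
    - [0,0.048,0]
    - [-0.001,0.072,0]
    - [-0.001,0.096,0]
    - [-0.0017,0.1168,0]
  dr:
    - [0,0,0]
    - [0,0,0]
    - [0,0,0]
    - [0,0,0]
    - [0,0,0]

```text
clock: 28.88
position: [439.6, -75.0, 198.1]
orientation: [3.141, -0.0, 0.015]
ft_force: [0.5, 0.1, -2.9]
opening: 16.1
finger_force: 30.0
```

Request:
play_rows:
  offset:
    - [0,0.024,0]
    - [0,0.048,0]
    - [-0.001,0.072,0]
    - [-0.001,0.096,0]
    - [-0.0017,0.1168,0]
  dr:
    - [0,0,0]
    - [0,0,0]
    - [0,0,0]
    - [0,0,0]
    - [0,0,0]

```text
clock: 29.3
position: [439.6, -192.0, 197.9]
orientation: [3.141, 0.0, 0.015]
ft_force: [0.2, 0.0, -2.3]
opening: 15.5
finger_force: 30.0
```

Request:
play_rows:
  offset:
    - [0,0,0.025]
    - [0,0,0.05]
    - [0,0,0.075]
    - [0,0,0.1]
    - [0,0,0.12]
  dr:
    - [0,0,0]
    - [0,0,0]
    - [0,0,0]
    - [0,0,0]
    - [0,0,0]

```text
clock: 29.72
position: [439.0, -190.1, 75.9]
orientation: [-3.141, 0.002, 0.016]
ft_force: [0.6, -0.3, -2.7]
opening: 15.7
finger_force: 30.0
```

Request:
play_rows:
  offset:
    - [0,0,0.005]
    - [0,0,0.01]
    - [0,0,0.015]
    - [0,0,0.018]
    - [0,0,0.018]
  dr:
    - [0,0,0]
    - [0,0,0]
    - [0,0,0]
    - [0,0,0]
    - [0,0,0]

```text
clock: 30.13
position: [439.8, -189.8, 60.5]
orientation: [3.141, -0.001, 0.017]
ft_force: [-0.6, -0.1, -3.4]
opening: 15.6
finger_force: 30.0
```

Now z is 60.5. I'll go down the last millimetres in steps and watch for contact.

Request:
play_rows:
  offset:
    - [0,0,0.003]
    - [0,0,0.006]
    - [0,0,0.007]
    - [0,0,0.007]
  dr:
    - [0,0,0]
    - [0,0,0]
    - [0,0,0]
    - [0,0,0]

```text
clock: 30.47
position: [439.2, -189.4, 52.9]
orientation: [-3.142, 0.0, 0.017]
ft_force: [0.7, -0.7, -2.6]
opening: 15.8
finger_force: 30.0
```

Request:
play_rows:
  offset:
    - [0,0,0.001]
    - [0,0,0.001]
    - [0,0,0.001]
  dr:
    - [0,0,0]
    - [0,0,0]
    - [0,0,0]

```text
clock: 30.72
position: [439.4, -189.6, 52.5]
orientation: [3.141, -0.001, 0.017]
ft_force: [-0.7, -0.3, 0.7]
opening: 15.5
finger_force: 30.0
```

Request:
play_rows:
  offset:
    - [0,0,0.001]
    - [0,0,0.001]
    - [0,0,0.001]
  dr:
    - [0,0,0]
    - [0,0,0]
    - [0,0,0]

```text
clock: 30.97
position: [439.5, -189.6, 52.5]
orientation: [3.141, -0.001, 0.017]
ft_force: [-3.0, 1.6, 5.0]
opening: 15.9
finger_force: 30.0
```

The key is on the tray floor. I'll release it, rise and go toward the marker.

Request:
play_rows:
  offset:
    - [0,0,0]
    - [0,0,0]
    - [0,0,0]
    - [0,0,0]
    - [0,0,0]
  dr:
    - [0,0,0]
    - [0,0,0]
    - [0,0,0]
    - [0,0,0]
    - [0,0,0]
  grip: -0.2

```text
clock: 31.38
position: [439.3, -189.5, 50.8]
orientation: [3.142, 0.0, 0.017]
ft_force: [-1.0, -0.1, -0.2]
opening: 37.7
finger_force: 0.0
```

Request:
play_rows:
  offset:
    - [0,0,-0.015]
    - [0,0,-0.04]
    - [0,0,-0.07]
    - [0,0,-0.1]
    - [0,0,-0.13]
  dr:
    - [0,0,0]
    - [0,0,0]
    - [0,0,0]
    - [0,0,0]
    - [0,0,0]

```text
clock: 31.8
position: [439.0, -189.3, 182.0]
orientation: [-3.141, 0.0, 0.017]
ft_force: [-0.2, -0.7, -0.6]
opening: 37.5
finger_force: 0.0
```

Request:
play_rows:
  offset:
    - [0,-0.025,0]
    - [0,-0.05,0]
    - [0,-0.075,0]
    - [0,-0.1,0]
    - [0,-0.117,0]
  dr:
    - [0,0,0]
    - [0,0,0]
    - [0,0,0]
    - [0,0,0]
    - [0,0,0]

```text
clock: 32.22
position: [437.1, -70.7, 181.0]
orientation: [-3.141, -0.0, 0.018]
ft_force: [-0.0, -0.5, 0.0]
opening: 37.7
finger_force: 0.0
```

Run:
```python
from h import *
o=manip.observe();print(o['position'],o['orientation'],o['ft_force'],o['opening'])
crop('top','t6',290,230,510,350,3.6)
```

```text
[437.1251016  -70.69173754 180.99293707] [-3.14100629e+00 -3.23385556e-04  1.77095051e-02] [-0.01392634 -0.485856    0.0366462 ] 37.689697957831434
```

View pics/t6.png

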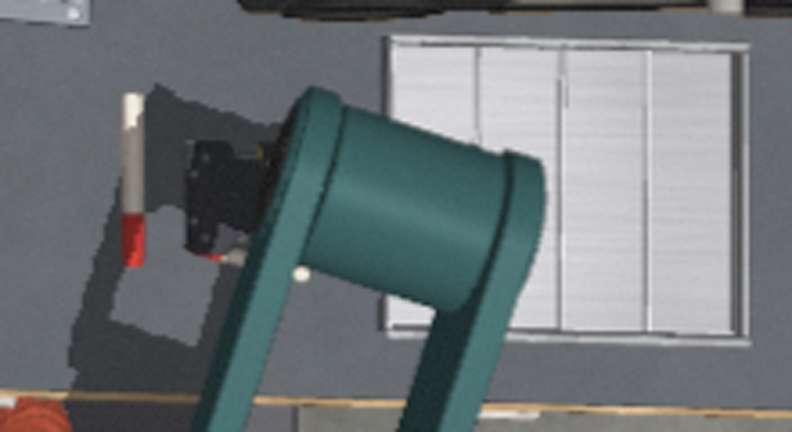

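The marker has not moved, still from (132,94) to (133,266) in the crop, and the key is hidden behind the wrist. I'll move over the marker at (440.8,45).

Request:
play_rows:
  offset:
    - [0.001,-0.025,0]
    - [0.002,-0.05,0]
    - [0.004,-0.08,0]
    - [0.005,-0.11,0]
    - [0.0055,-0.116,0]
  dr:
    - [0,0,-0.011]
    - [0,0,-0.011]
    - [0,0,-0.011]
    - [0,0,-0.011]
    - [0,0,-0.011]

```text
clock: 32.68
position: [440.7, 46.6, 180.9]
orientation: [-3.14, -0.0, 0.032]
ft_force: [0.6, -0.6, 0.9]
opening: 37.7
finger_force: 0.0
```

Request:
play_rows:
  offset:
    - [0,0,0.03]
    - [0,0,0.06]
    - [0,0,0.09]
    - [0,0,0.12]
    - [0,0,0.14]
  dr:
    - [0,0,0]
    - [0,0,0]
    - [0,0,0]
    - [0,0,0]
    - [0,0,0]

```text
clock: 33.1
position: [439.2, 42.7, 37.9]
orientation: [3.141, 0.004, 0.028]
ft_force: [0.2, -0.5, 1.0]
opening: 37.3
finger_force: 0.0
```

Request:
play_rows:
  offset:
    - [0,0,0]
    - [0,0,0]
    - [0,0,0]
  dr:
    - [0,0,0]
    - [0,0,0]
    - [0,0,0]

```text
clock: 33.35
position: [442.1, 43.0, 42.4]
orientation: [3.141, -0.002, 0.027]
ft_force: [-0.6, -0.1, 0.4]
opening: 37.5
finger_force: 0.0
```

Run:
```python
from h import *
o=manip.observe();print(o['position'],o['orientation'],o['opening'])
# marker position via side camera colour: red+white blob
im=manip.get_image('top').astype(int)
C=lambda u,v:np.array([290+u/3.6,230+v/3.6])-.4
a,b=w('top',*C(132.5,93),9),w('top',*C(133.5,266),9);print(a,b,(a+b)/2)
```

```text
[442.14686829  43.01980731  42.4208678 ] [ 3.14107604e+00 -2.44238200e-03  2.73051670e-02] 37.52958658879364
[510.   47.9   9. ] [373.8  43.8   9. ] [441.9   45.85   9.  ]
```

Request:
play_rows:
  offset:
    - [0,-0.0025,0.01]
    - [0,-0.0025,0.02]
    - [0,-0.0025,0.028]
    - [0,-0.0025,0.033]
    - [0,-0.0025,0.036]
  dr:
    - [0,0,0]
    - [0,0,0]
    - [0,0,0]
    - [0,0,0]
    - [0,0,0]

```text
clock: 33.82
position: [439.8, 46.1, 3.6]
orientation: [3.142, 0.002, 0.028]
ft_force: [0.1, 0.6, -0.2]
opening: 37.2
finger_force: 0.0
```

Request:
play_rows:
  offset:
    - [0,0,0]
    - [0,0,0]
    - [0,0,0]
  dr:
    - [0,0,0]
    - [0,0,0]
    - [0,0,0]

```text
clock: 34.07
position: [441.1, 46.1, 5.2]
orientation: [3.141, -0.001, 0.028]
ft_force: [0.5, -0.0, 1.1]
opening: 37.6
finger_force: 0.0
```

Request:
play_rows:
  offset:
    - [0,0,0]
    - [0,0,0]
    - [0,0,0]
    - [0,0,0]
    - [0,0,0]
  dr:
    - [0,0,0]
    - [0,0,0]
    - [0,0,0]
    - [0,0,0]
    - [0,0,0]
  grip: -1

```text
clock: 34.48
position: [441.0, 46.0, 5.2]
orientation: [3.141, -0.001, 0.028]
ft_force: [-0.1, -0.4, 1.1]
opening: 15.8
finger_force: 30.0
```

Request:
play_rows:
  offset:
    - [0,0,-0.02]
    - [0,0,-0.05]
    - [0,0,-0.08]
    - [0,0,-0.11]
    - [0,0,-0.14]
  dr:
    - [0,0,0]
    - [0,0,0]
    - [0,0,0]
    - [0,0,0]
    - [0,0,0]

```text
clock: 34.9
position: [440.4, 46.1, 146.2]
orientation: [3.142, 0.0, 0.028]
ft_force: [0.6, 0.9, -0.6]
opening: 16.0
finger_force: 30.0
```

Request:
play_rows:
  offset:
    - [0,0.025,0]
    - [-0.001,0.055,0]
    - [-0.002,0.085,0]
    - [-0.003,0.115,0]
    - [-0.0033,0.1474,0]
  dr:
    - [0,0,0]
    - [0,0,0]
    - [0,0,0]
    - [0,0,0]
    - [0,0,0]

```text
clock: 35.32
position: [441.3, -102.3, 145.1]
orientation: [-3.142, -0.0, 0.029]
ft_force: [0.3, 0.6, 0.3]
opening: 16.0
finger_force: 30.0
```

Request:
play_rows:
  offset:
    - [-0.001,0.03,0]
    - [-0.001,0.06,0]
    - [-0.002,0.09,0]
    - [-0.003,0.12,0]
    - [-0.0033,0.1474,0]
  dr:
    - [0,0,0]
    - [0,0,0]
    - [0,0,0]
    - [0,0,0]
    - [0,0,0]

```text
clock: 35.73
position: [442.0, -250.5, 144.9]
orientation: [3.141, 0.0, 0.027]
ft_force: [1.2, 1.3, -0.0]
opening: 15.8
finger_force: 30.0
```

Request:
play_rows:
  offset:
    - [-0.001,0.035,0]
    - [-0.002,0.07,0]
    - [-0.003,0.105,0]
    - [-0.003,0.13,0]
    - [-0.0033,0.1474,0]
  dr:
    - [0,0,0]
    - [0,0,0]
    - [0,0,0.011]
    - [0,0,0.011]
    - [0,0,0.011]

```text
clock: 36.15
position: [442.6, -398.9, 144.3]
orientation: [3.141, 0.001, 0.015]
ft_force: [0.3, 0.7, -0.5]
opening: 15.8
finger_force: 30.0
```

Request:
play_rows:
  offset:
    - [0,0,0.02]
    - [0,0,0.05]
    - [0,0,0.08]
    - [0,0,0.1]
    - [0,0,0.1]
  dr:
    - [0,0,0]
    - [0,0,0]
    - [0,0,0]
    - [0,0,0]
    - [0,0,0]

```text
clock: 36.57
position: [440.1, -393.1, 38.7]
orientation: [-3.133, 0.008, 0.017]
ft_force: [-0.3, 0.7, -1.2]
opening: 16.0
finger_force: 30.0
```

Run:
```python
from h import *
o=manip.observe();print(o['position'],o['orientation'],o['opening'])
a=cv2.resize(manip.get_image('top')[230:350,290:510,::-1],None,fx=3.6,fy=3.6,interpolation=cv2.INTER_CUBIC)[:300]
b=cv2.resize(manip.get_image('side')[170:290,320:540,::-1],None,fx=3.6,fy=3.6,interpolation=cv2.INTER_CUBIC)[:300]
cv2.imwrite('pics/m7.png',np.vstack([a,b]))
```

```text
[ 440.09927211 -393.10564806   38.66018169] [-3.13282174  0.00791543  0.01657474] 16.020383257416672
```

View pics/m7.png

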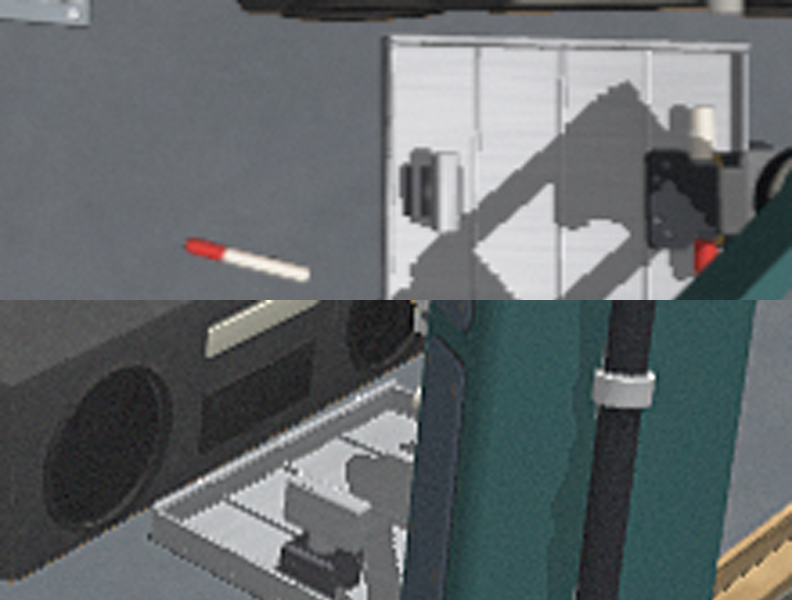

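The key stands in lane 1 at crop (440,190), and the marker is above lane 4 at crop (703,130-260). I'll settle and lower it.

Request:
play_rows:
  offset:
    - [0,0,0]
    - [0,0,0.01]
    - [0,0,0.02]
    - [0,0,0.028]
    - [0,0,0.032]
  dr:
    - [0,0,0]
    - [0,0,0]
    - [0,0,0]
    - [0,0,0]
    - [0,0,0]

```text
clock: 37.08
position: [442.5, -395.5, 11.4]
orientation: [-3.14, 0.001, 0.017]
ft_force: [-0.8, -0.0, 0.2]
opening: 15.4
finger_force: 30.0
```

Request:
play_rows:
  offset:
    - [0,0,0.001]
    - [0,0,0.002]
    - [0,0,0.002]
  dr:
    - [0,0,0]
    - [0,0,0]
    - [0,0,0]

```text
clock: 37.33
position: [443.2, -396.2, 10.9]
orientation: [-3.142, 0.0, 0.017]
ft_force: [0.3, -0.4, -0.2]
opening: 16.4
finger_force: 30.0
```

Request:
play_rows:
  offset:
    - [0,0,0.001]
    - [0,0,0.001]
    - [0,0,0.001]
  dr:
    - [0,0,0]
    - [0,0,0]
    - [0,0,0]

```text
clock: 37.58
position: [443.4, -396.4, 10.3]
orientation: [3.141, -0.0, 0.017]
ft_force: [-0.4, 0.8, -0.7]
opening: 15.9
finger_force: 30.0
```

Request:
play_rows:
  offset:
    - [0,0,0.001]
    - [0,0,0.001]
    - [0,0,0.001]
  dr:
    - [0,0,0]
    - [0,0,0]
    - [0,0,0]

```text
clock: 37.83
position: [443.4, -396.4, 9.2]
orientation: [3.141, -0.0, 0.017]
ft_force: [0.2, -0.6, 0.2]
opening: 15.8
finger_force: 30.0
```

Request:
play_rows:
  offset:
    - [0,0,0.0008]
    - [0,0,0.0008]
    - [0,0,0.0008]
  dr:
    - [0,0,0]
    - [0,0,0]
    - [0,0,0]

```text
clock: 38.08
position: [443.4, -396.4, 9.2]
orientation: [3.141, -0.001, 0.017]
ft_force: [-1.6, 2.5, 5.6]
opening: 15.7
finger_force: 30.0
```

Request:
play_rows:
  offset:
    - [0,0,0]
    - [0,0,0]
    - [0,0,0]
    - [0,0,0]
  dr:
    - [0,0,0]
    - [0,0,0]
    - [0,0,0]
    - [0,0,0]
  grip: -0.4

```text
clock: 38.42
position: [443.0, -396.0, 7.6]
orientation: [-3.141, 0.001, 0.017]
ft_force: [-0.4, -0.3, 0.1]
opening: 28.4
finger_force: 0.0
```

Request:
play_rows:
  offset:
    - [0,0,-0.01]
    - [0,0,-0.03]
    - [0,0,-0.06]
    - [0,0,-0.1]
    - [0,0,-0.14]
  dr:
    - [0,0,0]
    - [0,0,0]
    - [0,0,0]
    - [0,0,0]
    - [0,0,0]

```text
clock: 38.83
position: [442.5, -395.5, 149.1]
orientation: [-3.14, 0.002, 0.017]
ft_force: [1.1, -0.9, 0.9]
opening: 28.0
finger_force: 0.0
```

Request:
play_rows:
  offset:
    - [-0.02,0.025,0]
    - [-0.04,0.05,0]
    - [-0.06,0.075,0]
    - [-0.08,0.1,-0.02]
    - [-0.1,0.12,-0.04]
  dr:
    - [0,0,0]
    - [0,0,0]
    - [0,0,0]
    - [0,0,0]
    - [0,0,0]

```text
clock: 39.25
position: [343.5, -518.4, 187.4]
orientation: [-3.139, 0.002, 0.016]
ft_force: [1.0, -1.1, -0.0]
opening: 28.5
finger_force: 0.0
```

Request:
play_rows:
  offset:
    - [0,0,0]
    - [0,0,0]
    - [0,0,0]
    - [0,0,0]
    - [0,0,0]
  dr:
    - [0,0,0]
    - [0,0,0]
    - [0,0,0]
    - [0,0,0]
    - [0,0,0]

```text
clock: 39.67
position: [346.0, -516.3, 187.0]
orientation: [-3.139, 0.001, 0.019]
ft_force: [-1.0, 0.4, -0.6]
opening: 28.1
finger_force: 0.0
```

Run:
```python
from h import *
o=manip.observe();print(o['position'],o['qd'].round(3),o['opening'])
im=manip.get_image('top')
a=cv2.resize(im[230:330,380:510,::-1],None,fx=4,fy=4,interpolation=cv2.INTER_CUBIC)
b=cv2.resize(im[190:290,180:310,::-1],None,fx=2.1,fy=4,interpolation=cv2.INTER_CUBIC)
cv2.imwrite('pics/m8.png',np.hstack([a,b]))
```

```text
[ 345.97000486 -516.33803492  186.9951144 ] [ 0.001  0.002 -0.002  0.    -0.002 -0.002] 28.094665763247214
```

View pics/m8.png

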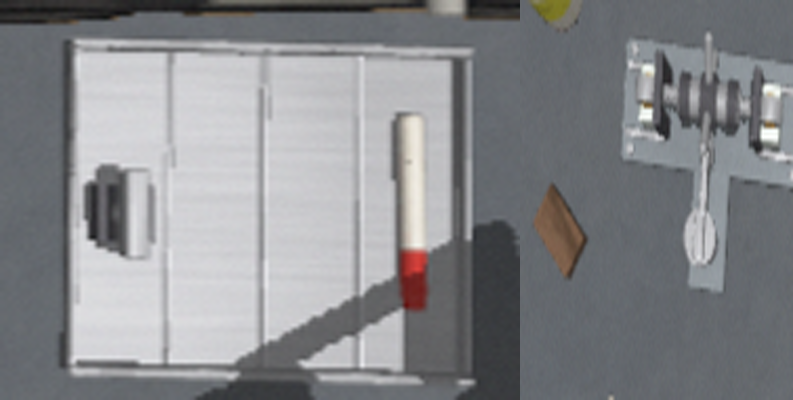

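The key stands in lane 1 at (120,210), and the marker lies lengthways in lane 4 at (410,210). The lock is shut with its tang and tongue pointing at the rod, both carriages are home, and the block has not been disturbed. I'm handing in the job.

```bash
python3 -c "
from bench import manip
print(manip.finish_job())"
```

```text
the job is handed in; nothing more can be done
None
```

The job is handed in: the lock was opened, both carriages were driven home, and the lock was turned shut again; the fork key stands in lane 1, the largest marker lies in lane 4, lanes 2 and 3 are empty because neither screwdriver was there, and the hand-in returned no verdict.

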